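# Mix the standard and load the tube rotator

### The job

Load the tube rotator and start it. The standard, the one tall tube in the rack, has settled: hold it upright in the cup of the vortex mixer, pressed fully down for a good five seconds, before it goes on the rotator. Press the standard and every sample tube in the rack sideways into a rotator clip of its own until it snaps home, cap up, upright, gripped by the glass with its foot clear of the base; when all are loaded, flip the run switch fully over to on, letting no tube fall over and leaving the other things on the bench where they are.

Things in the scene. Friction and masses are not known exactly. Their poses are not given: they have to be found in the camera images.
- sample0: sample tube, sealed flat-bottomed glass tube, 26 mm diameter over its whole length, 115 mm tall including the black screw cap (top 16 mm, as wide as the glass), about 60 g; starts upright in a place of the rack, foot on the rack's floor; absent in some runs (None from the start). Origin at the centre of its foot, z along the tube to the cap
- sample1: sample tube, sealed flat-bottomed glass tube, 26 mm diameter over its whole length, 115 mm tall including the black screw cap (top 16 mm, as wide as the glass), about 60 g; starts upright in a place of the rack, foot on the rack's floor; absent in some runs (None from the start). Origin at the centre of its foot, z along the tube to the cap
- sample2: sample tube, sealed flat-bottomed glass tube, 26 mm diameter over its whole length, 115 mm tall including the black screw cap (top 16 mm, as wide as the glass), about 60 g; starts upright in a place of the rack, foot on the rack's floor; absent in some runs (None from the start). Origin at the centre of its foot, z along the tube to the cap
- sample3: sample tube, sealed flat-bottomed glass tube, 26 mm diameter over its whole length, 115 mm tall including the black screw cap (top 16 mm, as wide as the glass), about 60 g; starts upright in a place of the rack, foot on the rack's floor; absent in some runs (None from the start). Origin at the centre of its foot, z along the tube to the cap
- sample4: sample tube, sealed flat-bottomed glass tube, 26 mm diameter over its whole length, 115 mm tall including the black screw cap (top 16 mm, as wide as the glass), about 60 g; starts upright in a place of the rack, foot on the rack's floor; absent in some runs (None from the start). Origin at the centre of its foot, z along the tube to the cap
- standard: the standard: the one tall tube, 26 mm diameter, 145 mm tall including its 18 mm black cap (as wide as the glass), flat foot, about 80 g; starts upright in one place of the rack. Origin at the centre of its foot, z along the tube to the cap
- rack: loose steel tube rack, 60 x 268 mm, 66 mm tall, 0.7 kg; six square places (29 mm) in a row along its y, 42 mm apart, at y = -105 to 105 mm. Tubes stand on its floor, 4 mm above the bench; its top grid is 57 to 60 mm above the bench. Origin at the centre of its underside. It slides if knocked
- clip0 (a point): spring clip 0 (0 to 5, 44 mm apart, going to the rotator's +y): where a tube's axis stands when home, 100 mm above the bench. Two sprung steel strips, 94 to 106 mm above the bench, with a mouth flared to -x of the rotator: a tube pushed along +x meets it about 16 mm short of home, needs about 5 to 7 N near 12 mm short, then snaps in; held by friction at the height it was pushed in, cannot enter from above
- clip1 (a point): spring clip 1 (0 to 5, 44 mm apart, going to the rotator's +y): where a tube's axis stands when home, 100 mm above the bench. Two sprung steel strips, 94 to 106 mm above the bench, with a mouth flared to -x of the rotator: a tube pushed along +x meets it about 16 mm short of home, needs about 5 to 7 N near 12 mm short, then snaps in; held by friction at the height it was pushed in, cannot enter from above
- clip2 (a point): spring clip 2 (0 to 5, 44 mm apart, going to the rotator's +y): where a tube's axis stands when home, 100 mm above the bench. Two sprung steel strips, 94 to 106 mm above the bench, with a mouth flared to -x of the rotator: a tube pushed along +x meets it about 16 mm short of home, needs about 5 to 7 N near 12 mm short, then snaps in; held by friction at the height it was pushed in, cannot enter from above
- clip3 (a point): spring clip 3 (0 to 5, 44 mm apart, going to the rotator's +y): where a tube's axis stands when home, 100 mm above the bench. Two sprung steel strips, 94 to 106 mm above the bench, with a mouth flared to -x of the rotator: a tube pushed along +x meets it about 16 mm short of home, needs about 5 to 7 N near 12 mm short, then snaps in; held by friction at the height it was pushed in, cannot enter from above
- clip4 (a point): spring clip 4 (0 to 5, 44 mm apart, going to the rotator's +y): where a tube's axis stands when home, 100 mm above the bench. Two sprung steel strips, 94 to 106 mm above the bench, with a mouth flared to -x of the rotator: a tube pushed along +x meets it about 16 mm short of home, needs about 5 to 7 N near 12 mm short, then snaps in; held by friction at the height it was pushed in, cannot enter from above
- clip5 (a point): spring clip 5 (0 to 5, 44 mm apart, going to the rotator's +y): where a tube's axis stands when home, 100 mm above the bench. Two sprung steel strips, 94 to 106 mm above the bench, with a mouth flared to -x of the rotator: a tube pushed along +x meets it about 16 mm short of home, needs about 5 to 7 N near 12 mm short, then snaps in; held by friction at the height it was pushed in, cannot enter from above
- rotator: tube rotator, fixed; origin on the bench below the row of clips. Base plate 130 x 430 mm, 8 mm thick. Rail along y, 10 mm thick, 94 to 106 mm above the bench, at x = 17 to 27 mm; its six clips open to -x, centres at x = 0: push tubes in along +x. Motor housing 150 mm tall at y = -165 to -255 mm; bearing post 110 mm tall at y = 155 mm. Tubes hang over the base plate
- run_switch (a joint): run switch, a steel toggle on top of the motor housing, 38 mm from pivot to the centre of its 12 mm ball: 0 = off, leaning 0.5 rad to the rotator's -x; 1.0 rad = on, leaning as far to +x. It stays where it is left and takes about 2 N at the tip
- switch_tip (a point): centre of the ball at the end of the run switch (moves with it)
- switch_pivot (a point): pivot of the run switch, on the housing's top, 152 mm above the bench
- mixer: vortex mixer, fixed to the bench, grey housing 125 x 115 mm, 81 mm tall, with a round rubber cup in the middle of its top. Origin at the centre of its underside
- mixer_cup (a joint): how far the mixer's cup is pressed down, in m: 0 = up, 0.008 = fully down (about 9 N); springs back when let go
- cup_floor (a point): centre of the floor of the mixer's cup (moves with it), 105 mm above the bench when up; the cup is 43 mm wide inside with a rim 4 mm high
- flask: bystander: stoppered conical glass flask, 82 mm wide at the foot, 135 mm tall; origin under its centre
- bottle: bystander: amber reagent bottle, 68 mm wide, 130 mm tall; origin under its centre
- tray: bystander: steel instrument tray, 110 x 150 x 35 mm; origin under its centre

How it is judged (in metres and radians):
On the way, in this order (a step that is already met when the one before it is completed fails the run):
1. the standard, upright in the mixer's cup, presses it fully down (at least 6.5 of its 8 mm) for 4 s (value of joint mixer_cup above 0.0065 m and distance between standard and cup_floor below 0.016 m and angle between standard's own z axis and vertical below 0.2 rad), for 4 s.
2. the standard and all sample tubes are home in clips, with the run switch still off ((horizontal distance between sample0 and clip0 below 0.008 m or horizontal distance between sample0 and clip1 below 0.008 m or horizontal distance between sample0 and clip2 below 0.008 m or horizontal distance between sample0 and clip3 below 0.008 m or horizontal distance between sample0 and clip4 below 0.008 m or horizontal distance between sample0 and clip5 below 0.008 m) and angle between each of sample0, sample1, sample2, sample3, sample4, standard's own z axis and vertical below 0.1 rad and height (world z) of sample0 between 0.016 and 0.085 m and (horizontal distance between sample1 and clip0 below 0.008 m or horizontal distance between sample1 and clip1 below 0.008 m or horizontal distance between sample1 and clip2 below 0.008 m or horizontal distance between sample1 and clip3 below 0.008 m or horizontal distance between sample1 and clip4 below 0.008 m or horizontal distance between sample1 and clip5 below 0.008 m) and height (world z) of sample1 between 0.016 and 0.085 m and (horizontal distance between sample2 and clip0 below 0.008 m or horizontal distance between sample2 and clip1 below 0.008 m or horizontal distance between sample2 and clip2 below 0.008 m or horizontal distance between sample2 and clip3 below 0.008 m or horizontal distance between sample2 and clip4 below 0.008 m or horizontal distance between sample2 and clip5 below 0.008 m) and height (world z) of sample2 between 0.016 and 0.085 m and (horizontal distance between sample3 and clip0 below 0.008 m or horizontal distance between sample3 and clip1 below 0.008 m or horizontal distance between sample3 and clip2 below 0.008 m or horizontal distance between sample3 and clip3 below 0.008 m or horizontal distance between sample3 and clip4 below 0.008 m or horizontal distance between sample3 and clip5 below 0.008 m) and height (world z) of sample3 between 0.016 and 0.085 m and (horizontal distance between sample4 and clip0 below 0.008 m or horizontal distance between sample4 and clip1 below 0.008 m or horizontal distance between sample4 and clip2 below 0.008 m or horizontal distance between sample4 and clip3 below 0.008 m or horizontal distance between sample4 and clip4 below 0.008 m or horizontal distance between sample4 and clip5 below 0.008 m) and height (world z) of sample4 between 0.016 and 0.085 m and (horizontal distance between standard and clip0 below 0.008 m or horizontal distance between standard and clip1 below 0.008 m or horizontal distance between standard and clip2 below 0.008 m or horizontal distance between standard and clip3 below 0.008 m or horizontal distance between standard and clip4 below 0.008 m or horizontal distance between standard and clip5 below 0.008 m) and height (world z) of standard between 0.016 and 0.085 m and value of joint run_switch below 0.3 rad), for 0.2 s.
At the end, for the whole second after the job is handed in: Every tube present rests in its own clip: centre of its foot within 8 mm of below the clip centre, within 0.1 rad of upright, foot 16 to 85 mm above the bench; and the run switch is on (above 0.8 rad) ((horizontal distance between sample0 and clip0 below 0.008 m or horizontal distance between sample0 and clip1 below 0.008 m or horizontal distance between sample0 and clip2 below 0.008 m or horizontal distance between sample0 and clip3 below 0.008 m or horizontal distance between sample0 and clip4 below 0.008 m or horizontal distance between sample0 and clip5 below 0.008 m) and angle between each of sample0, sample1, sample2, sample3, sample4, standard's own z axis and vertical below 0.1 rad and height (world z) of sample0 between 0.016 and 0.085 m and (horizontal distance between sample1 and clip0 below 0.008 m or horizontal distance between sample1 and clip1 below 0.008 m or horizontal distance between sample1 and clip2 below 0.008 m or horizontal distance between sample1 and clip3 below 0.008 m or horizontal distance between sample1 and clip4 below 0.008 m or horizontal distance between sample1 and clip5 below 0.008 m) and height (world z) of sample1 between 0.016 and 0.085 m and (horizontal distance between sample2 and clip0 below 0.008 m or horizontal distance between sample2 and clip1 below 0.008 m or horizontal distance between sample2 and clip2 below 0.008 m or horizontal distance between sample2 and clip3 below 0.008 m or horizontal distance between sample2 and clip4 below 0.008 m or horizontal distance between sample2 and clip5 below 0.008 m) and height (world z) of sample2 between 0.016 and 0.085 m and (horizontal distance between sample3 and clip0 below 0.008 m or horizontal distance between sample3 and clip1 below 0.008 m or horizontal distance between sample3 and clip2 below 0.008 m or horizontal distance between sample3 and clip3 below 0.008 m or horizontal distance between sample3 and clip4 below 0.008 m or horizontal distance between sample3 and clip5 below 0.008 m) and height (world z) of sample3 between 0.016 and 0.085 m and (horizontal distance between sample4 and clip0 below 0.008 m or horizontal distance between sample4 and clip1 below 0.008 m or horizontal distance between sample4 and clip2 below 0.008 m or horizontal distance between sample4 and clip3 below 0.008 m or horizontal distance between sample4 and clip4 below 0.008 m or horizontal distance between sample4 and clip5 below 0.008 m) and height (world z) of sample4 between 0.016 and 0.085 m and (horizontal distance between standard and clip0 below 0.008 m or horizontal distance between standard and clip1 below 0.008 m or horizontal distance between standard and clip2 below 0.008 m or horizontal distance between standard and clip3 below 0.008 m or horizontal distance between standard and clip4 below 0.008 m or horizontal distance between standard and clip5 below 0.008 m) and height (world z) of standard between 0.016 and 0.085 m and linear speed of each of sample0, sample1, sample2, sample3, sample4, standard below 0.02 m/s and value of joint run_switch above 0.8 rad); the robot touches nothing.
It fails at once if the flask is pushed more than 30 mm or tipped (distance of flask from where it was at the start of the episode above 0.03 m or angle between flask's own z axis and vertical above 0.4 rad).
It fails at once if the bottle is pushed more than 30 mm or tipped (distance of bottle from where it was at the start of the episode above 0.03 m or angle between bottle's own z axis and vertical above 0.4 rad).
It fails at once if the tray is pushed more than 30 mm or tipped (distance of tray from where it was at the start of the episode above 0.03 m or angle between tray's own z axis and vertical above 0.4 rad).
It fails at once if a glass tube is knocked or dropped over (angle between any of sample0, sample1, sample2, sample3, sample4, standard's own z axis and vertical above 0.8 rad).
Of sample0, sample1, sample2, sample3, sample4 only 3 to 5 are there at a start; the rules pass over those that are not, and their reading is None.
At some moment in a run one of rack may be knocked a few centimetres aside while the robot is not near it.
It also fails if it takes over 210 s, if anything falls off the work surface, if the arm or the gripper's body presses on something with over 40 N, if the wrist force passes 120 N, or if a joint passes its speed limit or range.

### The arm

A 7-joint arm with a two-finger parallel gripper is mounted at the origin on the work surface. World frame = base frame: x ahead of the robot, y to its left, z up, the work surface at z = 0. Lengths are in m, angles in degrees, forces in N, time in s.
With the tool pointing down it reaches from about 0.4 to 0.875 m from the base axis. Payload 4.4 kg.
Tool frame: the origin (TCP) lies midway between the tips of the shut fingers; the grasp point (between the pads) lies 19 mm behind it; z points along the fingers, y is the direction in which the jaws open and shut (so a half turn about z gives the same grasp; the last joint's range is limited). The gripper opens to 85 mm and grips with 20 to 120 N. Pads are 22 mm wide; open, the fingers measure 114 mm over their backs; the gripper's body (76 mm by 85 mm) begins 54 mm behind the grasp point. The pads swing forward as they close: fully open they stand 13 mm farther back than shut.
Start: joints at [60.115, 36.005, 2.206, 86.941, -1.547, 57.084, -1.146], TCP at [0.286, -0.584, 0.21] pointing down, gripper open.
Joint ranges: [-175.42, 175.42], [-21.48, 121.26], [-71.46, 75.88], [10.55, 141.38], [-63.04, 243.04], [13.31, 113.54], [-168.57, 168.57]. Speed limits (degrees/s): [147.25, 147.25, 180, 180, 180, 180, 180].

### API

Orientations are given as [roll, pitch, yaw] about the fixed x, y, z axes, in that order (R = Rz(yaw) Ry(pitch) Rx(roll)).
In Python, from plant import status, eyes, job, regions_of, tip_of gives the robot as it stands. The module is installed in compiled form; this text tells all that it offers.
- The arm moves only by the tool arm_command, never from a script. Its argument "commands" is a list of rows, each a list of 3 entries, a list of its own where there are three numbers: the shift along the tool's x, y, z normalised to -1 to 1, where 1 is 100 mm, then the turn, a rotation vector about the tool's x, y, z normalised to -1 to 1, where 1 is 0.5 rad, then the opening, from 0 (shut) to 1 (fully open). In form: [[[dx, dy, dz], [rx, ry, rz], hand], ...]. A call has 1 to 20 rows; each row is the pose to reach, as a shift and turn from the pose measured when the call began, along the tool's axes at that moment; what a row does not reach only later rows make up. A row lasts 1/12 s, in which the tool goes at most 41.7 mm and 7.16 degrees, less where a joint would pass 70% of its speed; a pose out of reach is approached as far as the arm can. A call with a number of a shift or a turn outside -1 to 1 is refused whole. A call with a gripper value outside its range is refused whole. The fingers move at their own pace and stop on an object; "newtons" is the grip in N (left out, the last holds). Time passes only in rows, so rows that repeat a pose let the fingers close. It gives the time, the measured TCP pose, the force and the opening at its end, in the units of the state.
- status.state(): the state, without advancing time (a new reading comes with each control period).
- eyes.get_image(name): name is "scene" or "top"; returns a dict with "pixels" (420x560x3 uint8, red, green, blue), "vfov" (degrees; the focal length in pixels is half the picture's height over the tangent of half this angle, whatever the lens; pixels are square), "cx", "cy" (the principal point, pixels), "camera_from_world" (4x4, takes a point from world to camera coordinates). Camera axes: x right, y down, z forward; pixel columns grow to the right and rows downward; lengths in m; the calibration is good to about 2 mm. A picture is of the moment at which its call begins. There is no depth.
- job.job_done(): hands the job in, once; it reports no verdict.
Trained networks look in a picture, given as the dict that the camera call returned (one of the last four; its "shot" number tells which), for a name from the list of things; names that differ only in an ending like _2 or _b are one class to them, and where a whole thing is asked for, a point or a joint stands for the part that bears it (a point fixed in the world has none). Each returns a list of dicts, best first, with "confidence" (0 to 1); they miss things now and then, are a little off and sometimes report something else, mostly with a low value. They report only what shows in the picture. A call takes as long as a camera call.
- regions_of(picture, target): "mask" (420x560 bool, what is visible of it).
- tip_of(picture, target): "location" ([x, y, z] in m, in world coordinates, good to about 4 mm: a listed point, or the origin of a listed thing).
The state is a dict: "time_s": time; "joint_pos": joint angles; "joint_velocities": joint speeds; "joint_efforts": joint torques, N m; "tool_pos": TCP position; "tcp_rot": TCP orientation; "contact_force": force on the tool from outside, world axes, zero at the start; "wrist_torque": the same for the moment, N m; "gripper_width": finger opening in m.
Only numpy, scipy, OpenCV 4.12 (cv2) and the standard library are available. Lean on these libraries where they do the work, as an engineer would, in place of code of your own. Each camera call takes 0.05 s, during which the arm holds its last target. There are 200 camera calls.

## Working session

There is one attempt and no reset: what is moved stays moved. The work goes in short steps, Python scripts to look and compute and a tool call to move; the robot and the scene stay as the last step left them, time stands still between calls to the robot, and variables do not carry over. Pictures are saved under pics/ and viewed, about 12 in all and at most 16, crops included, and the job is handed in when it is done.

Besides the shell and the picture viewer there is one more tool, called after "Emit:" by a JSON object that holds its "method" and its "body". arm_command: Moves the arm, as the interface text tells. Its arguments: {"type":"object","properties":{"commands":{"type":"array","items":{"type":"array"}},"newtons":{"type":"number"}},"required":["commands"]}

```bash
mkdir -p pics; cat > h.py <<'E'
import numpy as np, cv2
from plant import status, eyes, job, regions_of, tip_of
def snap(name, fn=None):
    p=eyes.get_image(name)
    if fn: cv2.imwrite('pics/'+fn, p['pixels'][:,:,::-1])
    return p
def K(p):
    f=p['pixels'].shape[0]/2/np.tan(np.radians(p['vfov']/2)); return f,p['cx'],p['cy']
def proj(p,X):
    f,cx,cy=K(p); c=p['camera_from_world']@np.append(X,1); return np.array([cx+f*c[0]/c[2],cy+f*c[1]/c[2]])
def ray(p,uv,z):
    f,cx,cy=K(p); T=np.linalg.inv(p['camera_from_world'])
    d=T[:3,:3]@np.array([(uv[0]-cx)/f,(uv[1]-cy)/f,1]); o=T[:3,3]; return o+d*(z-o[2])/d[2]
def st():
    s=status.state(); print({k:(np.round(v,4).tolist()) for k,v in s.items() if k in('time_s','joint_pos','tool_pos','tcp_rot','contact_force','gripper_width')})
    return s
E
python3 - <<'E'
from h import *
st()
a=snap('scene','s0.png'); b=snap('top','t0.png')
for p,n in((a,'scene'),(b,'top')):
    T=np.linalg.inv(p['camera_from_world']); print(n,p['vfov'],T[:3,3].round(3),T[:3,2].round(2))
    for t in ['sample0','standard','rack','clip0','clip5','rotator','run_switch','switch_tip','switch_pivot','mixer','cup_floor','flask','bottle','tray']:
        try: print(n,t,[(np.round(r['location'],3).tolist(),round(r['confidence'],2)) for r in tip_of(p,t)][:8])
        except Exception as e: print(t,e)
E
```

```text
{'time_s': 0.0, 'joint_pos': [60.1157, 36.0576, 2.2021, 86.9964, -1.5463, 57.0833, -1.1455], 'tool_pos': [0.2858, -0.583, 0.2095], 'tcp_rot': [-179.8924, 0.0017, 26.1154], 'contact_force': [-0.0922, 0.6412, 0.8735], 'gripper_width': 0.0854}
scene 45.461165387196644 [1.294 0.334 0.942] [-0.64 -0.33 -0.7 ]
scene sample0 [([0.47, 0.262, 0.007], 0.9), ([0.469, 0.177, 0.004], 0.82), ([0.47, 0.312, 0.004], 0.82), ([0.476, 0.224, 0.002], 0.8), ([0.6, -0.138, 0.0], 0.68)]
scene standard [([0.465, 0.14, 0.005], 0.97), ([0.471, 0.262, 0.007], 0.62), ([0.607, -0.347, 0.147], 0.49)]
scene rack [([0.466, 0.202, -0.001], 0.77), ([0.788, -0.024, -0.0], 0.35), ([0.6, -0.023, 0.102], 0.19)]
scene clip0 [([0.601, -0.119, 0.1], 0.92), ([0.601, -0.25, 0.1], 0.76), ([0.598, -0.072, 0.101], 0.74), ([0.6, -0.2, 0.1], 0.66), ([0.598, -0.026, 0.098], 0.65), ([0.602, -0.158, 0.1], 0.6), ([0.585, -0.346, 0.188], 0.39)]
scene clip5 [([0.601, -0.119, 0.1], 0.92), ([0.601, -0.25, 0.1], 0.76), ([0.598, -0.072, 0.101], 0.74), ([0.6, -0.2, 0.1], 0.66), ([0.598, -0.026, 0.098], 0.65), ([0.602, -0.158, 0.1], 0.6), ([0
[... 1329 characters left out ...]
), ([0.598, -0.158, 0.098], 0.66), ([0.6, -0.069, 0.1], 0.66)]
top rotator [([0.598, -0.136, -0.003], 0.84)]
run_switch it knows: bottle, clip, cup_floor, flask, mixer, rack, rotator, sample, standard, switch_pivot, switch_tip, tray
top switch_tip [([0.585, -0.345, 0.187], 0.41)]
top switch_pivot [([0.463, 0.203, -0.001], 0.71), ([0.593, -0.112, 0.097], 0.7), ([0.607, -0.345, 0.153], 0.66)]
top mixer [([0.654, 0.158, -0.001], 0.59), ([0.601, -0.158, 0.096], 0.49)]
top cup_floor [([0.656, 0.157, 0.1], 0.69), ([0.6, -0.205, 0.098], 0.28)]
top flask [([0.366, -0.413, -0.0], 0.87), ([0.601, -0.205, 0.1], 0.23)]
top bottle [([0.784, -0.023, 0.005], 0.88)]
top tray [([0.388, -0.175, 0.002], 0.89)]
```

View pics/s0.png

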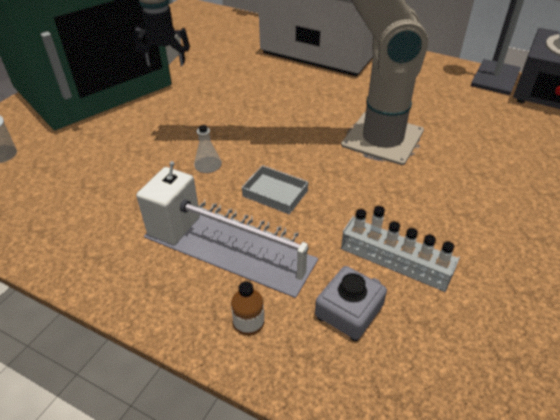

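View pics/t0.png

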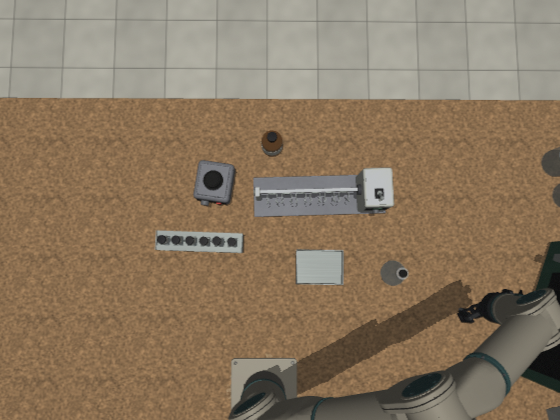

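Six tubes stand in the rack, so all five samples are present. In the scene picture the caps run from (361,215) to (447,247), and the standard is the second, at (378,212). The mixer is at (352,290), and the rotator runs from (170,205) to (303,260). Rotator and rack are nearly aligned with the world axes. I'm moving above the standard.

Emit:
{"method": "arm_command", "body": {"commands": [[[0,0,-0.7],[0,0,-1],1],[[0,0,-0.7],[0,0,-1],1],[[0,0,-0.7],[0,0,-1],1],[[0,0,-0.7],[0,0,-1],1],[[0,0,-0.7],[0,0,-1],1],[[0,0,-0.7],[0,0,-1],1]], "newtons": 60}}

```text
time_s: 1.9
tool_pos: [0.2859, -0.5835, 0.2803]
tcp_rot: [-180.0, -0.0, 54.6]
contact_force: [0.6, 0.2, -0.0]
gripper_width: 0.0855
```

Emit:
{"method": "arm_command", "body": {"commands": [[[0,0,0],[0,0,-1],1],[[0,0,0],[0,0,-1],1],[[0,0,0],[0,0,-1],1],[[0,0,0],[0,0,-1],1],[[0,0,0],[0,0,-1],1],[[0,0,0],[0,0,-1],1]]}}

```text
time_s: 2.4
tool_pos: [0.2857, -0.5834, 0.2797]
tcp_rot: [-180.0, -0.1, 82.9]
contact_force: [-0.2, -0.0, -0.0]
gripper_width: 0.0855
```

Emit:
{"method": "arm_command", "body": {"commands": [[[0,0,0],[0,0,-0.23],1],[[0,0,0],[0,0,-0.23],1],[[0,0,0],[0,0,-0.23],1],[[0,0,0],[0,0,-0.23],1]]}}

```text
time_s: 2.73
tool_pos: [0.2857, -0.5833, 0.2796]
tcp_rot: [-180.0, -0.1, 89.2]
contact_force: [-1.4, 0.1, -0.9]
gripper_width: 0.0856
```

Emit:
{"method": "arm_command", "body": {"commands": [[[1,0.5,0],[0,0,-0.03],1],[[1,0.5,0],[0,0,-0.03],1],[[1,0.5,0],[0,0,-0.03],1],[[1,0.5,0],[0,0,-0.03],1]]}}

```text
time_s: 3.07
tool_pos: [0.3422, -0.4769, 0.2804]
tcp_rot: [179.8, -0.3, 90.5]
contact_force: [0.7, 0.4, 0.6]
gripper_width: 0.0854
```

Emit:
{"method": "arm_command", "body": {"commands": [[[1,0.5,0],[0,0,0],1],[[1,0.5,0],[0,0,0],1],[[1,0.5,0],[0,0,0],1],[[1,0.5,0],[0,0,0],1]]}}

```text
time_s: 3.4
tool_pos: [0.3965, -0.3682, 0.282]
tcp_rot: [179.6, -0.6, 91.0]
contact_force: [0.4, 0.2, -0.5]
gripper_width: 0.0853
```

Emit:
{"method": "arm_command", "body": {"commands": [[[1,0.5,0],[0,0,0],1],[[1,0.5,0],[0,0,0],1],[[1,0.5,0],[0,0,0],1],[[1,0.5,0],[0,0,0],1]]}}

```text
time_s: 3.73
tool_pos: [0.4493, -0.2589, 0.2842]
tcp_rot: [179.4, -0.8, 91.5]
contact_force: [-0.3, 0.8, 0.7]
gripper_width: 0.0852
```

Emit:
{"method": "arm_command", "body": {"commands": [[[1,0.2,0],[0,0,0],1],[[1,0.2,0],[0,0,0],1],[[1,0.2,0],[0,0,0],1],[[1,0.2,0],[0,0,0],1]]}}

```text
time_s: 4.07
tool_pos: [0.4684, -0.1516, 0.2867]
tcp_rot: [179.3, -1.0, 91.9]
contact_force: [-0.3, 0.9, -0.3]
gripper_width: 0.0854
```

Emit:
{"method": "arm_command", "body": {"commands": [[[1,0,0],[0,0,0],1],[[1,0,0],[0,0,0],1],[[1,0,0],[0,0,0],1],[[1,0,0],[0,0,0],1]]}}

```text
time_s: 4.4
tool_pos: [0.4653, -0.0465, 0.2892]
tcp_rot: [179.2, -1.1, 92.3]
contact_force: [-0.1, 0.5, 0.2]
gripper_width: 0.0853
```

Emit:
{"method": "arm_command", "body": {"commands": [[[1,0,0],[0,0,0],1],[[1,0,0],[0,0,0],1],[[1,0,0],[0,0,0],1],[[1,0,0],[0,0,0],1]]}}

```text
time_s: 4.73
tool_pos: [0.4616, 0.0579, 0.2918]
tcp_rot: [179.1, -1.3, 92.6]
contact_force: [1.0, 0.3, 0.3]
gripper_width: 0.0853
```

Emit:
{"method": "arm_command", "body": {"commands": [[[1,0,0],[0,0,0],1],[[1,0,0],[0,0,0],1],[[1,0,0],[0,0,0],1],[[1,0,0],[0,0,0],1],[[1,0,0],[0,0,0],1],[[1,0,0],[0,0,0],1]]}}

```text
time_s: 5.23
tool_pos: [0.4578, 0.1554, 0.2937]
tcp_rot: [179.1, -1.2, 92.4]
contact_force: [0.9, -0.3, -0.2]
gripper_width: 0.0858
```

```bash
cat >> h.py <<'E'
from scipy.spatial.transform import Rotation as R
def go(*tg, yaw=90):
    s=status.state(); r=R.from_euler('xyz',s['tcp_rot'],degrees=True); g=R.from_euler('xyz',[180,0,yaw],degrees=True)
    print('turn',(( r.inv()*g).as_rotvec()/0.5).round(3).tolist())
    p=np.array(s['tool_pos'])
    for t in tg: print('shift',(r.inv().apply(np.array(t)-p)*10).round(3).tolist()); 
E
python3 - <<'E'
from h import *
s=st(); go((.463,.14,.25),(.463,.14,.094))
from itertools import product
for n in('scene','top'):
    p=snap(n)
    for t in('standard','sample0','rack','clip0','cup_floor'): print(n,t,[(np.round(r['location'],3).tolist(),round(r['confidence'],2)) for r in tip_of(p,t) if r['confidence']>.4])
E
```

```text
{'time_s': 5.2333, 'joint_pos': [0.2551, 17.8237, -28.6244, 106.4835, 9.2538, 56.7877, -29.7281], 'tool_pos': [0.4578, 0.1554, 0.2937], 'tcp_rot': [179.1115, -1.1795, 92.3964], 'contact_force': [0.9004, -0.2956, -0.2386], 'gripper_width': 0.0858}
turn [0.03, -0.042, 0.083]
shift [-0.165, 0.039, 0.435]
shift [-0.197, 0.014, 1.994]
scene standard [([0.469, 0.137, 0.004], 0.8)]
scene sample0 [([0.472, 0.308, 0.005], 0.84), ([0.462, 0.098, 0.004], 0.83), ([0.469, 0.262, 0.005], 0.72), ([0.474, 0.226, 0.001], 0.7), ([0.469, 0.181, 0.004], 0.54)]
scene rack [([0.467, 0.201, -0.001], 0.75)]
scene clip0 [([0.6, -0.158, 0.102], 0.97), ([0.598, -0.118, 0.096], 0.94), ([0.598, -0.203, 0.101], 0.89), ([0.598, -0.247, 0.102], 0.87), ([0.6, -0.024, 0.097], 0.74), ([0.597, -0.071, 0.103], 0.71)]
scene cup_floor [([0.66, 0.159, 0.108], 0.96)]
top standard [([0.386, -0.178, 0.003], 0.66), ([0.464, 0.134, 0.003], 0.43)]
top sample0 []
top rack [([0.466, 0.203, 0.003], 0.73), ([0.658, 0.155, 0.103], 0.49), ([0.606, -0.347, 0.152], 0.41)]
top clip0 [([0.598, -0.111, 0.098], 0.95), ([0.6, -0.026, 0.095], 0.93), ([0.6, -0.246, 0.101], 0.85), ([0.602, -0.157, 0.096], 0.76), ([0.6, -0.067, 0.099], 0.65), ([0.604, -0.204, 0.098], 0.62), ([0.589, -0.345, 0.185], 0.61)]
top cup_floor [([0.369, -0.414, -0.002], 0.73), ([0.654, 0.157, 0.103], 0.47)]
```

Emit:
{"method": "arm_command", "body": {"commands": [[[-0.17,0.06,0.4],[0.03,-0.04,0.083],1],[[-0.17,0.06,0.4],[0.03,-0.04,0.083],1],[[-0.17,0.06,0.4],[0.03,-0.04,0.083],1],[[-0.17,0.06,0.4],[0.03,-0.04,0.083],1],[[-0.17,0.06,0.4],[0.03,-0.04,0.083],1],[[-0.17,0.06,0.4],[0.03,-0.04,0.083],1]]}}

```text
time_s: 6.33
tool_pos: [0.4649, 0.1428, 0.2551]
tcp_rot: [179.9, -0.2, 90.3]
contact_force: [0.6, 0.4, 0.0]
gripper_width: 0.085
```

```bash
python3 - <<'E'
from h import *
s=st(); go((.466,.139,.094),(.466,.139,.26))
E
```

```text
{'time_s': 6.3333, 'joint_pos': [-0.4108, 21.0103, -26.9979, 108.63, 11.634, 52.831, -32.6426], 'tool_pos': [0.4649, 0.1428, 0.2551], 'tcp_rot': [179.8546, -0.2025, 90.2594], 'contact_force': [0.5711, 0.3775, 0.0241], 'gripper_width': 0.085}
turn [0.005, -0.007, 0.009]
shift [-0.044, 0.007, 1.61]
shift [-0.038, 0.011, -0.05]
```

Emit:
{"method": "arm_command", "body": {"commands": [[[-0.04,0.01,0.8],[0,0,0.01],1],[[-0.04,0.01,0.8],[0,0,0.01],1],[[-0.04,0.01,0.8],[0,0,0.01],1],[[-0.04,0.01,0.8],[0,0,0.01],1],[[-0.04,0.01,0.8],[0,0,0.01],1]]}}

```text
time_s: 6.75
tool_pos: [0.4673, 0.1401, 0.1769]
tcp_rot: [179.7, -0.3, 90.0]
contact_force: [1.7, -0.4, 0.6]
gripper_width: 0.0851
```

Emit:
{"method": "arm_command", "body": {"commands": [[[0,0,0.2],[0,0,0],1],[[0,0,0.4],[0,0,0],1],[[0,0,0.6],[0,0,0],1],[[0,0,0.8],[0,0,0],1],[[0,0,0.8],[0,0,0],1],[[0,0,0.8],[0,0,0],1],[[0,0,0.8],[0,0,0],1]]}}

```text
time_s: 7.33
tool_pos: [0.4693, 0.1413, 0.099]
tcp_rot: [179.5, -0.3, 90.0]
contact_force: [0.7, -0.5, 1.0]
gripper_width: 0.0851
```

```bash
python3 - <<'E'
from h import *
s=st(); go((.466,.139,.094)); p=snap('scene'); cv2.imwrite('pics/s1.png',cv2.resize(p['pixels'][150:310,280:480,::-1],None,fx=3.5,fy=3.5))
E
```

```text
{'time_s': 7.3333, 'joint_pos': [-6.2644, 33.9783, -19.8771, 118.2836, 21.6855, 30.5557, -41.7325], 'tool_pos': [0.4693, 0.1413, 0.099], 'tcp_rot': [179.5051, -0.3464, 90.0119], 'contact_force': [0.671, -0.5423, 1.029], 'gripper_width': 0.0851}
turn [0.017, -0.012, 0.0]
shift [-0.024, -0.033, 0.049]
```

View pics/s1.png

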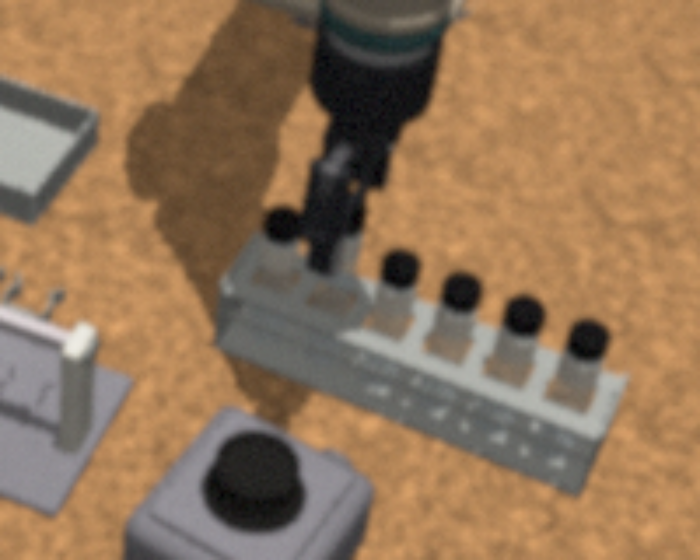

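The jaws straddle the standard in the crop: the fingers are around (330,210) and the tube shows between them at (345,250). I'm closing and lifting.

Emit:
{"method": "arm_command", "body": {"commands": [[[-0.02,-0.03,0.04],[0.017,-0.012,0],1],[[-0.02,-0.03,0.04],[0.017,-0.012,0],0],[[-0.02,-0.03,0.04],[0.017,-0.012,0],0],[[-0.02,-0.03,0.04],[0.017,-0.012,0],0],[[-0.02,-0.03,0.04],[0.017,-0.012,0],0],[[-0.02,-0.03,0.04],[0.017,-0.012,0],0],[[-0.02,-0.03,0.04],[0.017,-0.012,0],0],[[-0.02,-0.03,0.04],[0.017,-0.012,0],0],[[-0.02,-0.03,0.04],[0.017,-0.012,0],0],[[-0.02,-0.03,0.04],[0.017,-0.012,0],0],[[-0.02,-0.03,0.04],[0.017,-0.012,0],0],[[-0.02,-0.03,0.04],[0.017,-0.012,0],0]]}}

```text
time_s: 8.38
tool_pos: [0.4663, 0.1393, 0.0951]
tcp_rot: [180.0, 0.0, 90.0]
contact_force: [-0.9, 0.4, 5.1]
gripper_width: 0.0245
```

Emit:
{"method": "arm_command", "body": {"commands": [[[0,0,-0.2],[0,0,0],0],[[0,0,-0.4],[0,0,0],0],[[0,0,-0.6],[0,0,0],0],[[0,0,-0.8],[0,0,0],0],[[0,0,-1],[0,0,0],0],[[0,0,-1],[0,0,0],0],[[0,0,-1],[0,0,0],0]]}}

```text
time_s: 8.97
tool_pos: [0.4668, 0.1393, 0.1955]
tcp_rot: [179.9, -0.0, 90.0]
contact_force: [-0.2, -0.3, -1.8]
gripper_width: 0.0247
```

```bash
python3 - <<'E'
from h import *
s=st(); go((.466,.139,.26),(.657,.157,.26))
E
```

```text
{'time_s': 8.9667, 'joint_pos': [-1.8428, 25.5246, -25.3252, 112.9451, 15.2631, 44.6149, -35.9483], 'tool_pos': [0.4668, 0.1393, 0.1955], 'tcp_rot': [179.8766, -0.0205, 89.9893], 'contact_force': [-0.2229, -0.2695, -1.8408], 'gripper_width': 0.0247}
turn [0.004, -0.001, -0.0]
shift [-0.003, -0.006, -0.645]
shift [0.178, 1.904, -0.641]
```

Emit:
{"method": "arm_command", "body": {"commands": [[[0,0,-0.35],[0,0,0],0],[[0.05,0.3,-0.35],[0,0,0],0],[[0.09,0.6,-0.35],[0,0,0],0],[[0.09,0.95,-0.35],[0,0,0],0],[[0.09,0.95,-0.35],[0,0,0],0],[[0.09,0.95,-0.35],[0,0,0],0]]}}

```text
time_s: 9.47
tool_pos: [0.562, 0.1475, 0.2281]
tcp_rot: [-179.9, 0.0, 89.9]
contact_force: [-0.4, 0.4, -2.4]
gripper_width: 0.0248
```

Emit:
{"method": "arm_command", "body": {"commands": [[[0.03,0.3,0],[0,0,0],0],[[0.09,0.6,0],[0,0,0],0],[[0.09,0.95,0],[0,0,0],0],[[0.09,0.95,0],[0,0,0],0],[[0.09,0.95,0],[0,0,0],0],[[0.09,0.95,0],[0,0,0],0]]}}

```text
time_s: 9.97
tool_pos: [0.6549, 0.1564, 0.2265]
tcp_rot: [-179.7, 0.1, 89.9]
contact_force: [0.1, 0.9, -0.8]
gripper_width: 0.0243
```

```bash
python3 - <<'E'
from h import *
s=st(); go((.657,.157,.202))
for n in('scene','top'):
    p=snap(n)
    for t in('standard','mixer','cup_floor'): print(n,t,[(np.round(r['location'],3).tolist(),round(r['confidence'],2)) for r in tip_of(p,t) if r['confidence']>.4])
    if n=='scene': cv2.imwrite('pics/s2.png',cv2.resize(p['pixels'][150:350,250:500,::-1],None,fx=3,fy=3))
E
```

```text
{'time_s': 9.9667, 'joint_pos': [-2.6878, 38.9515, -23.8395, 80.8427, 16.3772, 63.9226, -29.142], 'tool_pos': [0.6549, 0.1564, 0.2265], 'tcp_rot': [-179.7156, 0.0602, 89.9468], 'contact_force': [0.1027, 0.8712, -0.8104], 'gripper_width': 0.0243}
turn [-0.01, 0.002, -0.002]
shift [0.006, 0.023, 0.244]
scene standard [([0.656, 0.156, 0.134], 0.78), ([0.599, -0.136, -0.004], 0.57)]
scene mixer [([0.661, 0.161, 0.003], 0.69)]
scene cup_floor [([0.657, 0.157, 0.107], 0.82)]
top standard [([0.597, -0.067, 0.102], 0.47)]
top mixer [([0.603, -0.204, 0.098], 0.57), ([0.656, 0.158, -0.001], 0.47)]
top cup_floor []
```

View pics/s2.png

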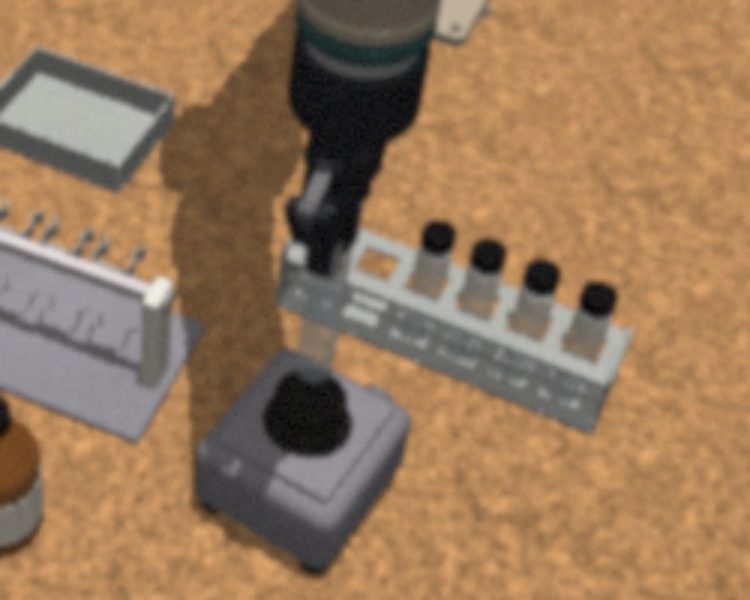

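The standard hangs in the jaws with its foot at about crop (318,372), right over the cup at (308,410). I'm lowering it and pressing.

Emit:
{"method": "arm_command", "body": {"commands": [[[0,0.02,0.05],[-0.01,0,0],0],[[0,0.02,0.1],[-0.01,0,0],0],[[0,0.02,0.15],[-0.01,0,0],0],[[0,0.02,0.2],[-0.01,0,0],0],[[0,0.02,0.22],[-0.01,0,0],0],[[0,0.02,0.24],[-0.01,0,0],0],[[0,0.02,0.26],[-0.01,0,0],0],[[0,0.02,0.28],[-0.01,0,0],0],[[0,0.02,0.3],[-0.01,0,0],0],[[0,0.02,0.32],[-0.01,0,0],0],[[0,0.02,0.34],[-0.01,0,0],0],[[0,0.02,0.36],[-0.01,0,0],0],[[0,0.02,0.36],[-0.01,0,0],0],[[0,0.02,0.36],[-0.01,0,0],0]]}}

```text
time_s: 11.53
tool_pos: [0.6589, 0.1564, 0.193]
tcp_rot: [179.7, 0.0, 89.9]
contact_force: [-0.8, -0.3, 3.4]
gripper_width: 0.0248
```

Emit:
{"method": "arm_command", "body": {"commands": [[[0,-0.01,0.02],[0.01,0,0],0],[[0,-0.01,0.04],[0.01,0,0],0],[[0,-0.01,0.06],[0.01,0,0],0],[[0,-0.01,0.06],[0.01,0,0],0],[[0,-0.01,0.06],[0.01,0,0],0],[[0,-0.01,0.06],[0.01,0,0],0],[[0,-0.01,0.06],[0.01,0,0],0]]}}

```text
time_s: 12.12
tool_pos: [0.6591, 0.1565, 0.1882]
tcp_rot: [179.8, -0.0, 89.9]
contact_force: [-0.5, -0.3, 7.0]
gripper_width: 0.0251
```

Emit:
{"method": "arm_command", "body": {"commands": [[[0,0,0.02],[0,0,0],0],[[0,0,0.04],[0,0,0],0],[[0,0,0.05],[0,0,0],0],[[0,0,0.05],[0,0,0],0],[[0,0,0.05],[0,0,0],0],[[0,0,0.05],[0,0,0],0]]}}

```text
time_s: 12.62
tool_pos: [0.6599, 0.1572, 0.1879]
tcp_rot: [179.6, -0.1, 89.9]
contact_force: [-6.3, -1.9, 24.8]
gripper_width: 0.0249
```

Emit:
{"method": "arm_command", "body": {"commands": [[[0,0,0.03],[0,0,0],0],[[0,0,0.03],[0,0,0],0],[[0,0,0.03],[0,0,0],0],[[0,0,0.03],[0,0,0],0],[[0,0,0.03],[0,0,0],0],[[0,0,0.03],[0,0,0],0],[[0,0,0.03],[0,0,0],0],[[0,0,0.03],[0,0,0],0],[[0,0,0.03],[0,0,0],0],[[0,0,0.03],[0,0,0],0],[[0,0,0.03],[0,0,0],0],[[0,0,0.03],[0,0,0],0],[[0,0,0.03],[0,0,0],0],[[0,0,0.03],[0,0,0],0],[[0,0,0.03],[0,0,0],0],[[0,0,0.03],[0,0,0],0],[[0,0,0.03],[0,0,0],0],[[0,0,0.03],[0,0,0],0],[[0,0,0.03],[0,0,0],0],[[0,0,0.03],[0,0,0],0]]}}

```text
time_s: 14.28
tool_pos: [0.6597, 0.1572, 0.188]
tcp_rot: [179.6, -0.0, 89.9]
contact_force: [-5.0, -2.8, 18.1]
gripper_width: 0.0248
```

```bash
python3 - <<'E'
from h import *
s=st()
for n in('scene',):
    p=snap(n)
    for t in('standard','cup_floor'): print(n,t,[(np.round(r['location'],3).tolist(),round(r['confidence'],2)) for r in tip_of(p,t) if r['confidence']>.4])
    cv2.imwrite('pics/s3.png',cv2.resize(p['pixels'][150:350,250:500,::-1],None,fx=3,fy=3))
E
```

```text
{'time_s': 14.2833, 'joint_pos': [-2.987, 40.9907, -23.1546, 83.3057, 17.6601, 58.8972, -30.2525], 'tool_pos': [0.6597, 0.1572, 0.188], 'tcp_rot': [179.5921, -0.0397, 89.8587], 'contact_force': [-5.0187, -2.8288, 18.141], 'gripper_width': 0.0248}
scene standard [([0.598, -0.069, 0.101], 0.69)]
scene cup_floor [([0.657, 0.159, 0.097], 0.65)]
```

View pics/s3.png

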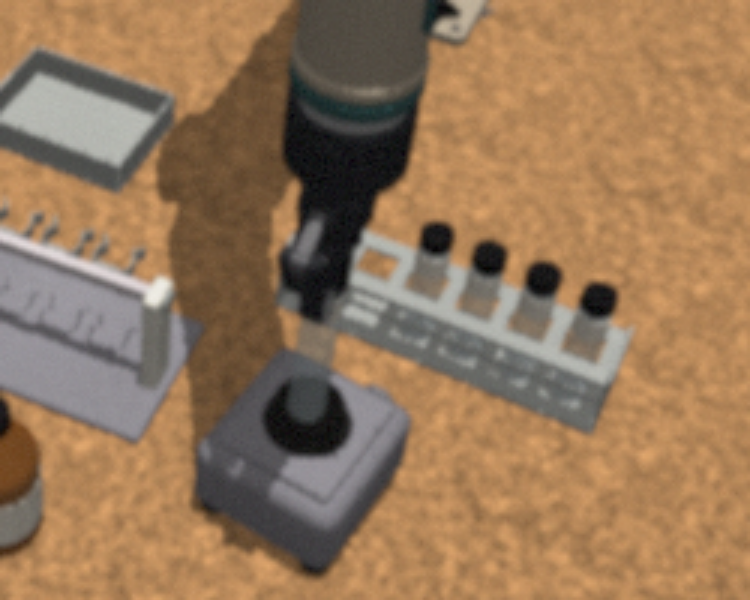

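The tube stands in the cup: its foot is at about (308,415) in the crop, and the cup floor is detected at 97 mm, which is fully down. The force is 18 N, so I'm holding for four more seconds.

Emit:
{"method": "arm_command", "body": {"commands": [[[0,0,0.03],[0,0,0],0],[[0,0,0.03],[0,0,0],0],[[0,0,0.03],[0,0,0],0],[[0,0,0.03],[0,0,0],0],[[0,0,0.03],[0,0,0],0],[[0,0,0.03],[0,0,0],0],[[0,0,0.03],[0,0,0],0],[[0,0,0.03],[0,0,0],0],[[0,0,0.03],[0,0,0],0],[[0,0,0.03],[0,0,0],0],[[0,0,0.03],[0,0,0],0],[[0,0,0.03],[0,0,0],0],[[0,0,0.03],[0,0,0],0],[[0,0,0.03],[0,0,0],0],[[0,0,0.03],[0,0,0],0],[[0,0,0.03],[0,0,0],0],[[0,0,0.03],[0,0,0],0],[[0,0,0.03],[0,0,0],0],[[0,0,0.03],[0,0,0],0],[[0,0,0.03],[0,0,0],0]]}}

```text
time_s: 16.1
tool_pos: [0.6596, 0.1573, 0.188]
tcp_rot: [179.5, -0.0, 89.8]
contact_force: [-5.0, -1.8, 17.8]
gripper_width: 0.0248
```

Emit:
{"method": "arm_command", "body": {"commands": [[[0,0,0.03],[0,0,0],0],[[0,0,0.03],[0,0,0],0],[[0,0,0.03],[0,0,0],0],[[0,0,0.03],[0,0,0],0],[[0,0,0.03],[0,0,0],0],[[0,0,0.03],[0,0,0],0],[[0,0,0.03],[0,0,0],0],[[0,0,0.03],[0,0,0],0],[[0,0,0.03],[0,0,0],0],[[0,0,0.03],[0,0,0],0],[[0,0,0.03],[0,0,0],0],[[0,0,0.03],[0,0,0],0],[[0,0,0.03],[0,0,0],0],[[0,0,0.03],[0,0,0],0],[[0,0,0.03],[0,0,0],0],[[0,0,0.03],[0,0,0],0],[[0,0,0.03],[0,0,0],0],[[0,0,0.03],[0,0,0],0],[[0,0,0.03],[0,0,0],0],[[0,0,0.03],[0,0,0],0]]}}

```text
time_s: 17.77
tool_pos: [0.6595, 0.1573, 0.188]
tcp_rot: [179.5, 0.0, 89.8]
contact_force: [-4.8, -2.5, 18.4]
gripper_width: 0.0244
```

Emit:
{"method": "arm_command", "body": {"commands": [[[0,0,0.03],[0,0,0],0],[[0,0,0.03],[0,0,0],0],[[0,0,0.03],[0,0,0],0],[[0,0,0.03],[0,0,0],0],[[0,0,0.03],[0,0,0],0],[[0,0,0.03],[0,0,0],0],[[0,0,0.03],[0,0,0],0],[[0,0,0.03],[0,0,0],0],[[0,0,0.03],[0,0,0],0],[[0,0,0.03],[0,0,0],0],[[0,0,0.03],[0,0,0],0],[[0,0,0.03],[0,0,0],0],[[0,0,0.03],[0,0,0],0],[[0,0,0.03],[0,0,0],0],[[0,0,0.03],[0,0,0],0],[[0,0,0.03],[0,0,0],0],[[0,0,0.03],[0,0,0],0],[[0,0,0.03],[0,0,0],0],[[0,0,0.03],[0,0,0],0],[[0,0,0.03],[0,0,0],0]]}}

```text
time_s: 19.43
tool_pos: [0.6594, 0.1573, 0.188]
tcp_rot: [179.4, 0.0, 89.8]
contact_force: [-4.9, -1.6, 18.7]
gripper_width: 0.0249
```

Emit:
{"method": "arm_command", "body": {"commands": [[[0,-0.04,-0.2],[0,0,0],0],[[0,-0.04,-0.4],[0,0,0],0],[[0,-0.04,-0.6],[0,0,0],0],[[0,-0.04,-0.6],[0,0,0],0],[[0,-0.04,-0.6],[0,0,0],0],[[0,-0.04,-0.6],[0,0,0],0]]}}

```text
time_s: 19.93
tool_pos: [0.654, 0.1569, 0.2464]
tcp_rot: [179.6, 0.1, 89.8]
contact_force: [0.3, 0.4, -1.0]
gripper_width: 0.0249
```

```bash
python3 - <<'E'
from h import *
s=st(); go((.53,.157,.245),(.53,-.247,.245))
p=snap('scene')
for t in('standard','cup_floor'): print(t,[(np.round(r['location'],3).tolist(),round(r['confidence'],2)) for r in tip_of(p,t) if r['confidence']>.4])
E
```

```text
{'time_s': 19.9333, 'joint_pos': [-2.6891, 37.4907, -24.0003, 80.3407, 16.0938, 65.1222, -29.1479], 'tool_pos': [0.654, 0.1569, 0.2464], 'tcp_rot': [179.5518, 0.0678, 89.8181], 'contact_force': [0.3219, 0.3922, -0.9822], 'gripper_width': 0.0249}
turn [0.016, 0.002, -0.006]
shift [-0.003, -1.24, 0.005]
shift [-4.043, -1.227, 0.01]
standard [([0.656, 0.157, 0.154], 0.82)]
cup_floor [([0.657, 0.159, 0.106], 0.84)]
```

Emit:
{"method": "arm_command", "body": {"commands": [[[-0.3,-0.6,0],[0.016,0,-0.006],0],[[-0.6,-1,0],[0.016,0,-0.006],0],[[-1,-1,0],[0.016,0,-0.006],0],[[-1,-1,0],[0.016,0,-0.006],0],[[-1,-1,0],[0.016,0,-0.006],0],[[-1,-1,0],[0.016,0,-0.006],0]]}}

```text
time_s: 20.58
tool_pos: [0.5531, 0.0554, 0.2452]
tcp_rot: [-179.9, 0.1, 89.8]
contact_force: [0.4, 0.1, -2.2]
gripper_width: 0.0246
```

Emit:
{"method": "arm_command", "body": {"commands": [[[-0.4,-0.24,0],[0,0,0],0],[[-0.8,-0.24,0],[0,0,0],0],[[-1,-0.24,0],[0,0,0],0],[[-1,-0.24,0],[0,0,0],0],[[-1,-0.24,0],[0,0,0],0]]}}

```text
time_s: 21.0
tool_pos: [0.5295, -0.0448, 0.245]
tcp_rot: [-179.9, 0.1, 89.7]
contact_force: [0.1, 1.3, -1.1]
gripper_width: 0.0247
```

Emit:
{"method": "arm_command", "body": {"commands": [[[-0.4,0,0],[0,0,0],0],[[-0.8,0,0],[0,0,0],0],[[-1,0,0],[0,0,0],0],[[-1,0,0],[0,0,0],0],[[-1,0,0],[0,0,0],0]]}}

```text
time_s: 21.42
tool_pos: [0.5298, -0.1435, 0.2447]
tcp_rot: [-179.9, -0.1, 89.7]
contact_force: [0.4, 0.9, -0.6]
gripper_width: 0.025
```

Emit:
{"method": "arm_command", "body": {"commands": [[[-0.4,0,0],[0,0,0],0],[[-0.8,0,0],[0,0,0],0],[[-1,0,0],[0,0,0],0],[[-1,0,0],[0,0,0],0],[[-1,0,0],[0,0,0],0],[[-1,0,0],[0,0,0],0]]}}

```text
time_s: 21.92
tool_pos: [0.5306, -0.2398, 0.2445]
tcp_rot: [-180.0, -0.2, 90.0]
contact_force: [-0.3, 0.5, -1.3]
gripper_width: 0.0247
```

```bash
python3 - <<'E'
from h import *
s=st(); go((.545,-.247,.185),(.545,-.247,.121))
p=snap('scene')
for t in('standard','rotator','clip0'): print(t,[(np.round(r['location'],3).tolist(),round(r['confidence'],2)) for r in tip_of(p,t) if r['confidence']>.4])
E
```

```text
{'time_s': 21.9167, 'joint_pos': [36.894, 29.7868, -23.627, 95.1306, 13.3654, 57.996, 8.8725], 'tool_pos': [0.5306, -0.2398, 0.2445], 'tcp_rot': [-179.9662, -0.1965, 89.9624], 'contact_force': [-0.2959, 0.5466, -1.2596], 'gripper_width': 0.0247}
turn [-0.001, -0.007, -0.001]
shift [-0.074, 0.145, 0.595]
shift [-0.077, 0.145, 1.235]
standard [([0.528, -0.241, 0.152], 0.84)]
rotator [([0.601, -0.139, 0.0], 0.74)]
clip0 [([0.6, -0.204, 0.099], 0.95), ([0.595, -0.069, 0.101], 0.86), ([0.601, -0.117, 0.098], 0.84), ([0.6, -0.156, 0.1], 0.72), ([0.596, -0.024, 0.095], 0.66), ([0.602, -0.25, 0.1], 0.58)]
```

Emit:
{"method": "arm_command", "body": {"commands": [[[-0.075,0.14,0.3],[0,0,0],0],[[-0.075,0.14,0.6],[0,0,0],0],[[-0.075,0.14,0.8],[0,0,0],0],[[-0.075,0.14,0.8],[0,0,0],0],[[-0.075,0.14,0.8],[0,0,0],0]]}}

```text
time_s: 22.53
tool_pos: [0.5436, -0.2478, 0.1643]
tcp_rot: [-179.9, -0.2, 90.0]
contact_force: [0.5, -0.2, -0.6]
gripper_width: 0.025
```

Emit:
{"method": "arm_command", "body": {"commands": [[[0,0,0.2],[0,0,0],0],[[0,0,0.4],[0,0,0],0],[[0,0,0.43],[0,0,0],0],[[0,0,0.43],[0,0,0],0],[[0,0,0.43],[0,0,0],0],[[0,0,0.43],[0,0,0],0]]}}

```text
time_s: 23.03
tool_pos: [0.5448, -0.248, 0.1232]
tcp_rot: [180.0, -0.1, 90.0]
contact_force: [0.4, -0.3, -0.9]
gripper_width: 0.0246
```

```bash
python3 - <<'E'
from h import *
s=st(); go((.57,-.247,.121),(.600,-.247,.121))
p=snap('scene')
for t in('standard',): print(t,[(np.round(r['location'],3).tolist(),round(r['confidence'],2)) for r in tip_of(p,t) if r['confidence']>.4])
cv2.imwrite('pics/s4.png',cv2.resize(p['pixels'][130:310,120:340,::-1],None,fx=3.3,fy=3.3))
E
```

```text
{'time_s': 23.0333, 'joint_pos': [34.579, 39.0218, -20.4334, 99.8607, 18.1799, 44.3913, 5.1915], 'tool_pos': [0.5448, -0.248, 0.1232], 'tcp_rot': [179.9719, -0.0865, 89.9618], 'contact_force': [0.4137, -0.3471, -0.9003], 'gripper_width': 0.0246}
turn [0.001, -0.003, -0.001]
shift [0.01, 0.252, 0.023]
shift [0.01, 0.552, 0.023]
standard [([0.547, -0.248, 0.033], 0.85), ([0.481, 0.23, 0.003], 0.65), ([0.599, -0.072, 0.101], 0.57)]
```

View pics/s4.png

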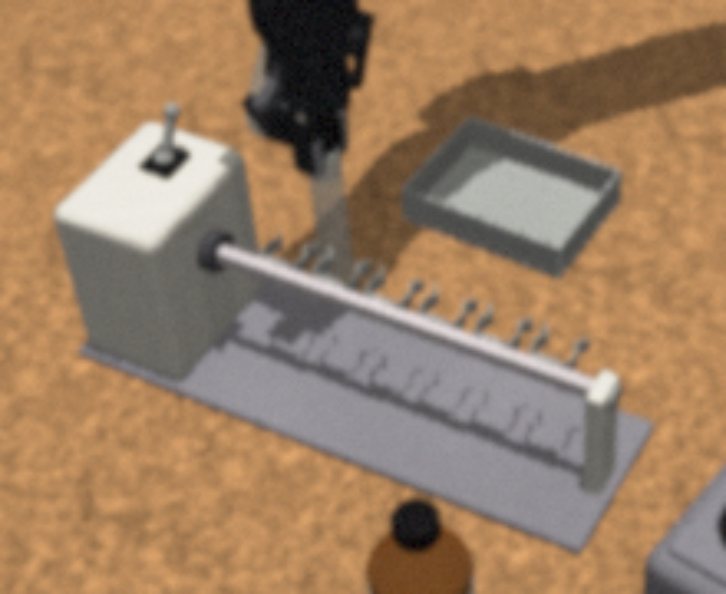

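The standard hangs in front of clip 0, its glass at (330,200) and the rail's left end at (215,250) in the crop. I'm pushing along +x.

Emit:
{"method": "arm_command", "body": {"commands": [[[0.01,0.15,0.02],[0,0,0],0],[[0.01,0.25,0.02],[0,0,0],0],[[0.01,0.32,0.02],[0,0,0],0],[[0.01,0.38,0.02],[0,0,0],0],[[0.01,0.44,0.02],[0,0,0],0],[[0.01,0.5,0.02],[0,0,0],0],[[0.01,0.55,0.02],[0,0,0],0],[[0.01,0.56,0.02],[0,0,0],0],[[0.01,0.56,0.02],[0,0,0],0],[[0.01,0.56,0.02],[0,0,0],0]]}}

```text
time_s: 23.97
tool_pos: [0.6012, -0.2467, 0.1209]
tcp_rot: [179.9, -0.1, 90.0]
contact_force: [0.7, 0.3, -3.0]
gripper_width: 0.0249
```

```bash
python3 - <<'E'
from h import *
s=st(); go((.600,-.247,.121))
p=snap('scene')
for t in('standard','sample0','rack'): print(t,[(np.round(r['location'],3).tolist(),round(r['confidence'],2)) for r in tip_of(p,t) if r['confidence']>.4])
E
```

```text
{'time_s': 23.9667, 'joint_pos': [31.6807, 42.8538, -20.1989, 91.3783, 17.9602, 48.9447, 4.5517], 'tool_pos': [0.6012, -0.2467, 0.1209], 'tcp_rot': [179.912, -0.1159, 89.9715], 'contact_force': [0.73, 0.3192, -3.0291], 'gripper_width': 0.0249}
turn [0.003, -0.004, -0.001]
shift [-0.003, -0.012, -0.001]
standard [([0.602, -0.244, 0.032], 0.58)]
sample0 [([0.479, 0.228, 0.003], 0.84), ([0.476, 0.266, 0.006], 0.75), ([0.48, 0.312, 0.008], 0.66), ([0.467, 0.102, 0.003], 0.63)]
rack [([0.473, 0.205, 0.0], 0.89)]
```

Emit:
{"method": "arm_command", "body": {"commands": [[[0,0,0],[0,0,0],0.3],[[0,0,0],[0,0,0],0.6],[[0,0,0],[0,0,0],1],[[0,0,0],[0,0,0],1],[[0,0,0],[0,0,0],1],[[0,0,0],[0,0,0],1],[[0,0,0],[0,0,0],1],[[0,0,0],[0,0,0],1]]}}

```text
time_s: 24.83
tool_pos: [0.6012, -0.2468, 0.1211]
tcp_rot: [179.9, -0.1, 90.0]
contact_force: [0.2, -0.6, 0.1]
gripper_width: 0.0853
```

Emit:
{"method": "arm_command", "body": {"commands": [[[0,0,-0.3],[0,0,0],1],[[0,0,-0.6],[0,0,0],1],[[0,0,-1],[0,0,0],1],[[0,0,-1],[0,0,0],1],[[0,0,-1],[0,0,0],1],[[0,0,-1],[0,0,0],1]]}}

```text
time_s: 25.33
tool_pos: [0.6007, -0.247, 0.2209]
tcp_rot: [179.9, -0.1, 90.0]
contact_force: [-0.5, 0.6, 0.1]
gripper_width: 0.0857
```

Emit:
{"method": "arm_command", "body": {"commands": [[[1,-0.6,0],[0,0,0],1],[[1,-0.6,0],[0,0,0],1],[[1,-0.6,0],[0,0,0],1],[[1,-0.6,0],[0,0,0],1],[[1,-0.6,0],[0,0,0],1],[[1,-0.6,0],[0,0,0],1]]}}

```text
time_s: 25.83
tool_pos: [0.5405, -0.1478, 0.2202]
tcp_rot: [-180.0, -0.1, 89.9]
contact_force: [0.6, -0.9, -0.0]
gripper_width: 0.0854
```

Emit:
{"method": "arm_command", "body": {"commands": [[[1,-0.6,0],[0,0,0],1],[[1,-0.6,0],[0,0,0],1],[[1,-0.6,0],[0,0,0],1],[[1,-0.6,0],[0,0,0],1],[[1,-0.6,0],[0,0,0],1],[[1,-0.6,0],[0,0,0],1]]}}

```text
time_s: 26.33
tool_pos: [0.4816, -0.0494, 0.22]
tcp_rot: [180.0, -0.0, 89.8]
contact_force: [-0.2, -0.5, 0.3]
gripper_width: 0.0854
```

```bash
python3 - <<'E'
from h import *
s=st()
for n in('scene','top'):
  p=snap(n)
  for t in('standard','sample0','rack'): print(t,[(np.round(r['location'],3).tolist(),round(r['confidence'],2)) for r in tip_of(p,t) if r['confidence']>.4])
  if n=='scene': cv2.imwrite('pics/s5.png',cv2.resize(p['pixels'][130:330,120:480,::-1],None,fx=2.2,fy=2.2))
E
```

```text
{'time_s': 26.3333, 'joint_pos': [20.4917, 23.253, -24.725, 111.5537, 12.8455, 47.8277, -11.3132], 'tool_pos': [0.4816, -0.0494, 0.22], 'tcp_rot': [179.9802, -0.0217, 89.8275], 'contact_force': [-0.1963, -0.5137, 0.3066], 'gripper_width': 0.0854}
standard [([0.604, -0.246, 0.028], 0.75)]
sample0 [([0.475, 0.269, 0.007], 0.75), ([0.48, 0.228, 0.001], 0.73), ([0.478, 0.315, 0.004], 0.6), ([0.476, 0.181, 0.005], 0.56), ([0.604, -0.25, 0.1], 0.53)]
rack [([0.474, 0.205, -0.001], 0.62)]
standard [([0.597, -0.246, 0.028], 0.57)]
sample0 [([0.475, 0.19, 0.004], 0.65), ([0.481, 0.273, 0.004], 0.63), ([0.598, -0.024, 0.097], 0.5), ([0.478, 0.315, 0.006], 0.42), ([0.473, 0.228, 0.003], 0.41)]
rack []
```

View pics/s5.png

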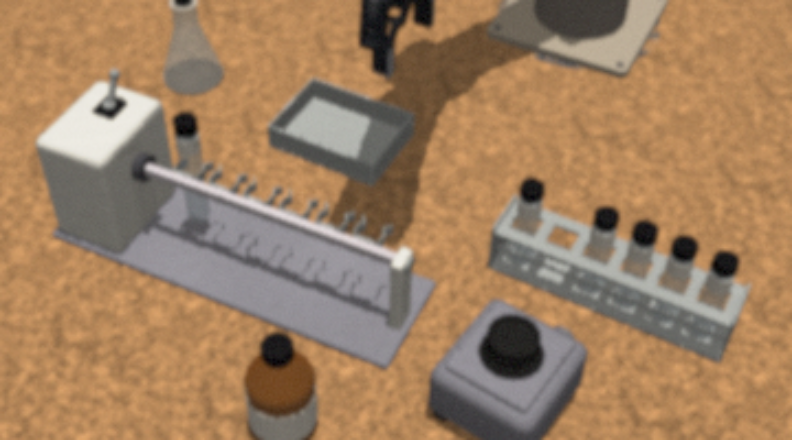

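The standard stands upright in clip 0, cap at (186,125) and the rail start at (150,165). The rack has shifted about 8 mm in x and 3 mm in y, and the tubes now stand at y 0.102, 0.186 and so on. I'm picking the nearest sample at (0.469, 0.102).

Emit:
{"method": "arm_command", "body": {"commands": [[[1,-0.1,0],[0,0,0],1],[[1,-0.1,0],[0,0,0],1],[[1,-0.1,0],[0,0,0],1],[[1,-0.1,0],[0,0,0],1],[[1,-0.1,0],[0,0,0],1],[[1,-0.1,0],[0,0,0],1]]}}

```text
time_s: 27.23
tool_pos: [0.471, 0.0507, 0.2201]
tcp_rot: [-180.0, -0.0, 89.8]
contact_force: [-0.1, -0.0, -0.0]
gripper_width: 0.0856
```

Emit:
{"method": "arm_command", "body": {"commands": [[[0.5,0,0.3],[0,0,0],1],[[0.52,0,0.5],[0,0,0],1],[[0.52,0,0.5],[0,0,0],1],[[0.52,0,0.5],[0,0,0],1],[[0.52,0,0.5],[0,0,0],1],[[0.52,0,0.5],[0,0,0],1]]}}

```text
time_s: 27.73
tool_pos: [0.4721, 0.101, 0.1709]
tcp_rot: [179.9, 0.0, 89.7]
contact_force: [-0.5, 0.7, 0.4]
gripper_width: 0.0856
```

```bash
python3 - <<'E'
from h import *
s=st(); go((.470,.102,.072))
p=snap('scene')
for t in('sample0','rack'): print(t,[(np.round(r['location'],3).tolist(),round(r['confidence'],2)) for r in tip_of(p,t) if r['confidence']>.4])
E
```

```text
{'time_s': 27.7333, 'joint_pos': [1.5901, 27.2056, -24.0113, 115.1026, 16.5806, 40.8918, -33.0275], 'tool_pos': [0.4721, 0.101, 0.1709], 'tcp_rot': [179.936, 0.0243, 89.67], 'contact_force': [-0.4969, 0.6898, 0.3508], 'gripper_width': 0.0856}
turn [0.002, 0.001, -0.012]
shift [0.01, -0.022, 0.989]
sample0 [([0.48, 0.229, 0.006], 0.82), ([0.476, 0.187, 0.005], 0.81), ([0.478, 0.269, 0.002], 0.72), ([0.478, 0.315, 0.004], 0.69), ([0.467, 0.101, 0.003], 0.62)]
rack [([0.469, 0.208, 0.0], 0.56)]
```

Emit:
{"method": "arm_command", "body": {"commands": [[[0.01,-0.02,0.2],[0,0,-0.012],1],[[0.01,-0.02,0.4],[0,0,-0.012],1],[[0.01,-0.02,0.6],[0,0,-0.012],1],[[0.01,-0.02,0.8],[0,0,-0.012],1],[[0.01,-0.02,0.97],[0,0,-0.012],1],[[0.01,-0.02,0.97],[0,0,-0.012],1],[[0.01,-0.02,0.97],[0,0,-0.012],1],[[0.01,-0.02,0.97],[0,0,-0.012],1]]}}

```text
time_s: 28.55
tool_pos: [0.4708, 0.1028, 0.075]
tcp_rot: [179.8, -0.0, 90.0]
contact_force: [0.5, -0.1, 0.0]
gripper_width: 0.0855
```

Emit:
{"method": "arm_command", "body": {"commands": [[[0,0,0],[0,0,0],0],[[0,0,0],[0,0,0],0],[[0,0,0],[0,0,0],0],[[0,0,0],[0,0,0],0],[[0,0,0],[0,0,0],0],[[0,0,0],[0,0,0],0],[[0,0,0],[0,0,0],0],[[0,0,0],[0,0,0],0],[[0,0,0],[0,0,0],0],[[0,0,0],[0,0,0],0],[[0,0,0],[0,0,0],0]]}}

```text
time_s: 29.47
tool_pos: [0.471, 0.1029, 0.0755]
tcp_rot: [179.8, -0.0, 90.1]
contact_force: [-0.1, -0.0, 5.7]
gripper_width: 0.0244
```

Emit:
{"method": "arm_command", "body": {"commands": [[[0,0,-0.2],[0,0,0],0],[[0,0,-0.4],[0,0,0],0],[[0,0,-0.6],[0,0,0],0],[[0,0,-0.8],[0,0,0],0],[[0,0,-0.9],[0,0,0],0],[[0,0,-0.9],[0,0,0],0],[[0,0,-0.9],[0,0,0],0]]}}

```text
time_s: 30.05
tool_pos: [0.4707, 0.1026, 0.1654]
tcp_rot: [179.8, -0.0, 90.0]
contact_force: [-0.2, 0.0, -0.3]
gripper_width: 0.0246
```

Emit:
{"method": "arm_command", "body": {"commands": [[[-0.3,0.3,0],[0,0,0],0],[[-0.6,0.6,0],[0,0,0],0],[[-1,0.65,0],[0,0,0],0],[[-1,0.65,0],[0,0,0],0],[[-1,0.65,0],[0,0,0],0]]}}

```text
time_s: 30.47
tool_pos: [0.5348, -0.0011, 0.1634]
tcp_rot: [180.0, 0.1, 89.7]
contact_force: [-0.9, 1.2, -1.6]
gripper_width: 0.0242
```

Emit:
{"method": "arm_command", "body": {"commands": [[[-0.4,0,0],[0,0,0],0],[[-0.8,0,0],[0,0,0],0],[[-1,0,0],[0,0,0],0],[[-1,0,0],[0,0,0],0],[[-1,0,0],[0,0,0],0],[[-1,0,0],[0,0,0],0]]}}

```text
time_s: 30.97
tool_pos: [0.5336, -0.0989, 0.1628]
tcp_rot: [-179.9, -0.0, 89.8]
contact_force: [-0.6, 0.6, -0.3]
gripper_width: 0.0242
```

```bash
python3 - <<'E'
from h import *
s=st(); go((.545,-.203,.118))
p=snap('scene')
for t in('sample0','clip0'): print(t,[(np.round(r['location'],3).tolist(),round(r['confidence'],2)) for r in tip_of(p,t) if r['confidence']>.4])
E
```

```text
{'time_s': 30.9667, 'joint_pos': [23.563, 32.3748, -24.0651, 106.5925, 18.0062, 44.856, -10.2979], 'tool_pos': [0.5336, -0.0989, 0.1628], 'tcp_rot': [-179.9257, -0.022, 89.7964], 'contact_force': [-0.6276, 0.6318, -0.2581], 'gripper_width': 0.0242}
turn [-0.003, -0.001, -0.007]
shift [-1.041, 0.118, 0.448]
sample0 [([0.482, 0.231, 0.003], 0.91), ([0.475, 0.27, 0.005], 0.89), ([0.476, 0.186, 0.003], 0.82), ([0.477, 0.314, 0.006], 0.69), ([0.53, -0.1, 0.092], 0.61)]
clip0 [([0.598, -0.072, 0.104], 0.87), ([0.595, -0.024, 0.1], 0.84), ([0.599, -0.2, 0.101], 0.82), ([0.597, -0.118, 0.098], 0.72), ([0.603, -0.247, 0.096], 0.71)]
```

Emit:
{"method": "arm_command", "body": {"commands": [[[-0.4,0.12,0],[0,0,-0.007],0],[[-0.8,0.12,0.1],[0,0,-0.007],0],[[-1,0.12,0.25],[0,0,-0.007],0],[[-1,0.12,0.43],[0,0,-0.007],0],[[-1,0.12,0.43],[0,0,-0.007],0],[[-1,0.12,0.43],[0,0,-0.007],0],[[-1,0.12,0.43],[0,0,-0.007],0]]}}

```text
time_s: 31.7
tool_pos: [0.5468, -0.1968, 0.1212]
tcp_rot: [179.9, -0.0, 90.2]
contact_force: [0.2, 0.2, -0.4]
gripper_width: 0.0246
```

```bash
python3 - <<'E'
from h import *
s=st(); go((.601,-.203,.119))
p=snap('scene')
for t in('sample0',): print(t,[(np.round(r['location'],3).tolist(),round(r['confidence'],2)) for r in tip_of(p,t) if r['confidence']>.4])
E
```

```text
{'time_s': 31.7, 'joint_pos': [31.4539, 38.2681, -22.6981, 102.7743, 20.4476, 42.9911, -1.7493], 'tool_pos': [0.5468, -0.1968, 0.1212], 'tcp_rot': [179.9484, -0.0345, 90.2209], 'contact_force': [0.2068, 0.1547, -0.421], 'gripper_width': 0.0246}
turn [0.002, -0.001, 0.008]
shift [-0.064, 0.542, 0.023]
sample0 [([0.476, 0.268, 0.003], 0.82), ([0.478, 0.229, 0.002], 0.72), ([0.602, -0.159, 0.097], 0.71), ([0.474, 0.184, 0.005], 0.68), ([0.476, 0.315, 0.005], 0.66), ([0.543, -0.199, 0.047], 0.64)]
```

Emit:
{"method": "arm_command", "body": {"commands": [[[-0.06,0.1,0.01],[0,0,0.008],0],[[-0.06,0.2,0.01],[0,0,0.008],0],[[-0.06,0.3,0.01],[0,0,0.008],0],[[-0.06,0.36,0.01],[0,0,0.008],0],[[-0.06,0.42,0.01],[0,0,0.008],0],[[-0.06,0.48,0.01],[0,0,0.008],0],[[-0.06,0.54,0.01],[0,0,0.008],0],[[-0.06,0.55,0.01],[0,0,0.008],0],[[-0.06,0.55,0.01],[0,0,0.008],0],[[-0.06,0.55,0.01],[0,0,0.008],0]]}}

```text
time_s: 32.63
tool_pos: [0.6023, -0.2023, 0.1208]
tcp_rot: [179.9, -0.0, 90.0]
contact_force: [-1.0, 2.1, -2.1]
gripper_width: 0.0245
```

Emit:
{"method": "arm_command", "body": {"commands": [[[0,0,0],[0,0,0],0.3],[[0,0,0],[0,0,0],0.6],[[0,0,0],[0,0,0],1],[[0,0,0],[0,0,0],1],[[0,0,0],[0,0,0],1],[[0,0,0],[0,0,0],1],[[0,0,0],[0,0,0],1],[[0,0,0],[0,0,0],1]]}}

```text
time_s: 33.3
tool_pos: [0.6024, -0.2024, 0.1208]
tcp_rot: [179.9, -0.0, 90.0]
contact_force: [-0.5, -0.8, 0.2]
gripper_width: 0.0852
```

Emit:
{"method": "arm_command", "body": {"commands": [[[0,0,-0.3],[0,0,0],1],[[0,0,-0.6],[0,0,0],1],[[0,0,-0.9],[0,0,0],1],[[0,0,-0.9],[0,0,0],1],[[0,0,-0.9],[0,0,0],1],[[0,0,-0.9],[0,0,0],1]]}}

```text
time_s: 33.8
tool_pos: [0.6017, -0.2025, 0.2105]
tcp_rot: [179.9, -0.0, 90.0]
contact_force: [0.3, -0.1, -0.1]
gripper_width: 0.0855
```

Emit:
{"method": "arm_command", "body": {"commands": [[[1,-0.6,0],[0,0,0],1],[[1,-0.6,0],[0,0,0],1],[[1,-0.6,0],[0,0,0],1],[[1,-0.6,0],[0,0,0],1],[[1,-0.6,0],[0,0,0],1],[[1,-0.6,0],[0,0,0],1]]}}

```text
time_s: 34.3
tool_pos: [0.5415, -0.1033, 0.2096]
tcp_rot: [180.0, 0.0, 90.0]
contact_force: [0.1, 0.1, 0.7]
gripper_width: 0.0853
```

Emit:
{"method": "arm_command", "body": {"commands": [[[1,-0.6,0],[0,0,0],1],[[1,-0.6,0],[0,0,0],1],[[1,-0.6,0],[0,0,0],1],[[1,-0.6,0],[0,0,0],1],[[1,-0.6,0],[0,0,0],1],[[1,-0.6,0],[0,0,0],1]]}}

```text
time_s: 34.8
tool_pos: [0.4826, -0.005, 0.2093]
tcp_rot: [179.9, 0.1, 89.9]
contact_force: [0.7, -0.2, -0.7]
gripper_width: 0.0855
```

Emit:
{"method": "arm_command", "body": {"commands": [[[1,0,0],[0,0,0],1],[[1,0,0],[0,0,0],1],[[1,0,0],[0,0,0],1],[[1,0,0],[0,0,0],1],[[1,0,0],[0,0,0],1],[[1,0,0],[0,0,0],1]]}}

```text
time_s: 35.3
tool_pos: [0.4835, 0.0925, 0.2087]
tcp_rot: [180.0, 0.1, 89.7]
contact_force: [0.0, -0.2, 0.1]
gripper_width: 0.0854
```

```bash
cat >> h.py <<'E'
def see(names=('sample0',),cams=('scene','top'),c=.4):
    for n in cams:
        p=snap(n)
        for t in names: print(n,t,sorted([(np.round(r['location'],3)[[1,0,2]].tolist(),round(r['confidence'],2)) for r in tip_of(p,t) if r['confidence']>c]))
E
python3 - <<'E'
from h import *
s=st(); go((.477,.186,.17)); see()
E
```

```text
{'time_s': 35.3, 'joint_pos': [5.1818, 25.1699, -27.1966, 111.1504, 15.5423, 47.2509, -30.7943], 'tool_pos': [0.4835, 0.0925, 0.2087], 'tcp_rot': [179.9701, 0.1373, 89.66], 'contact_force': [0.0376, -0.2309, 0.1295], 'gripper_width': 0.0854}
turn [0.001, 0.005, -0.012]
shift [0.935, -0.071, 0.384]
scene sample0 [([-0.203, 0.597, 0.049], 0.89), ([0.186, 0.475, 0.004], 0.69), ([0.228, 0.482, 0.004], 0.66), ([0.266, 0.477, 0.005], 0.7), ([0.312, 0.479, 0.002], 0.8)]
top sample0 [([-0.204, 0.602, 0.049], 0.53), ([0.225, 0.474, 0.002], 0.42), ([0.316, 0.474, 0.007], 0.48)]
```

Emit:
{"method": "arm_command", "body": {"commands": [[[0.94,-0.07,0],[0,0,-0.012],1],[[0.94,-0.07,0],[0,0,-0.012],1],[[0.94,-0.07,0.2],[0,0,-0.012],1],[[0.94,-0.07,0.4],[0,0,-0.012],1],[[0.94,-0.07,0.4],[0,0,-0.012],1],[[0.94,-0.07,0.4],[0,0,-0.012],1],[[0.94,-0.07,0.4],[0,0,-0.012],1]]}}

```text
time_s: 36.08
tool_pos: [0.4773, 0.1864, 0.1695]
tcp_rot: [179.9, 0.1, 89.9]
contact_force: [-0.5, -1.0, 0.3]
gripper_width: 0.0856
```

```bash
python3 - <<'E'
from h import *
s=st(); go((.476,.187,.074)); see(cams=('scene',))
E
```

```text
{'time_s': 36.0833, 'joint_pos': [-6.8063, 29.7806, -25.836, 110.8373, 18.5682, 43.4066, -43.3686], 'tool_pos': [0.4773, 0.1864, 0.1695], 'tcp_rot': [179.9049, 0.1057, 89.9399], 'contact_force': [-0.51, -0.9678, 0.28], 'gripper_width': 0.0856}
turn [0.003, 0.004, -0.002]
shift [0.008, -0.015, 0.955]
scene sample0 [([-0.203, 0.6, 0.048], 0.75), ([0.184, 0.475, 0.005], 0.85), ([0.227, 0.482, 0.002], 0.74), ([0.266, 0.477, 0.005], 0.64), ([0.312, 0.477, 0.004], 0.85)]
```

Emit:
{"method": "arm_command", "body": {"commands": [[[0,-0.02,0.2],[0,0,0],1],[[0,-0.02,0.4],[0,0,0],1],[[0,-0.02,0.6],[0,0,0],1],[[0,-0.02,0.8],[0,0,0],1],[[0,-0.02,0.95],[0,0,0],1],[[0,-0.02,0.95],[0,0,0],1],[[0,-0.02,0.95],[0,0,0],1],[[0,-0.02,0.95],[0,0,0],1]]}}

```text
time_s: 36.85
tool_pos: [0.4769, 0.1868, 0.0761]
tcp_rot: [179.7, 0.0, 89.9]
contact_force: [0.6, -0.7, 0.2]
gripper_width: 0.0857
```

Emit:
{"method": "arm_command", "body": {"commands": [[[0,0,0],[0,0,0],0],[[0,0,0],[0,0,0],0],[[0,0,0],[0,0,0],0],[[0,0,0],[0,0,0],0],[[0,0,0],[0,0,0],0],[[0,0,0],[0,0,0],0],[[0,0,0],[0,0,0],0],[[0,0,0],[0,0,0],0],[[0,0,0],[0,0,0],0],[[0,0,0],[0,0,0],0],[[0,0,0],[0,0,0],0]]}}

```text
time_s: 37.77
tool_pos: [0.4764, 0.187, 0.0766]
tcp_rot: [179.8, 0.0, 89.9]
contact_force: [-2.2, 0.3, 5.7]
gripper_width: 0.0246
```

Emit:
{"method": "arm_command", "body": {"commands": [[[0,0,-0.2],[0,0,0],0],[[0,0,-0.4],[0,0,0],0],[[0,0,-0.6],[0,0,0],0],[[0,0,-0.8],[0,0,0],0],[[0,0,-0.9],[0,0,0],0],[[0,0,-0.9],[0,0,0],0],[[0,0,-0.9],[0,0,0],0]]}}

```text
time_s: 38.35
tool_pos: [0.476, 0.1868, 0.1665]
tcp_rot: [179.7, 0.0, 89.9]
contact_force: [-0.9, 0.3, -1.1]
gripper_width: 0.0242
```

Emit:
{"method": "arm_command", "body": {"commands": [[[-0.3,0,0],[0,0,0],0],[[-0.6,0,0],[0,0,0],0],[[-1,0.2,0],[0,0,0],0],[[-1,0.3,0],[0,0,0],0],[[-1,0.3,0],[0,0,0],0]]}}

```text
time_s: 38.77
tool_pos: [0.5075, 0.0826, 0.165]
tcp_rot: [179.8, 0.1, 89.5]
contact_force: [0.5, 1.2, 0.5]
gripper_width: 0.0247
```

Emit:
{"method": "arm_command", "body": {"commands": [[[-0.4,0.2,0],[0,0,0],0],[[-0.8,0.3,0],[0,0,0],0],[[-1,0.3,0],[0,0,0],0],[[-1,0.3,0],[0,0,0],0],[[-1,0.3,0],[0,0,0],0],[[-1,0.3,0],[0,0,0],0]]}}

```text
time_s: 39.27
tool_pos: [0.5356, -0.0161, 0.1644]
tcp_rot: [179.9, 0.1, 89.6]
contact_force: [0.4, 0.6, 0.0]
gripper_width: 0.0243
```

Emit:
{"method": "arm_command", "body": {"commands": [[[-0.4,0,0],[0,0,0],0],[[-0.8,0,0],[0,0,0],0],[[-0.9,0,0],[0,0,0],0],[[-0.9,0,0],[0,0,0],0],[[-0.9,0,0],[0,0,0],0],[[-0.9,0,0],[0,0,0],0]]}}

```text
time_s: 39.77
tool_pos: [0.535, -0.1033, 0.1644]
tcp_rot: [179.9, -0.0, 89.8]
contact_force: [0.6, 0.5, 0.1]
gripper_width: 0.0246
```

```bash
python3 - <<'E'
from h import *
s=st(); go((.545,-.159,.119)); see(cams=('scene',))
E
```

```text
{'time_s': 39.7667, 'joint_pos': [25.5083, 32.6901, -26.3802, 106.2903, 19.6304, 45.4355, -11.3916], 'tool_pos': [0.535, -0.1033, 0.1644], 'tcp_rot': [179.9074, -0.0327, 89.7858], 'contact_force': [0.5964, 0.5007, 0.1324], 'gripper_width': 0.0246}
turn [0.003, -0.001, -0.007]
shift [-0.557, 0.101, 0.454]
scene sample0 [([-0.204, 0.598, 0.049], 0.83), ([-0.105, 0.534, 0.09], 0.76), ([0.23, 0.481, 0.002], 0.57), ([0.268, 0.475, 0.007], 0.78), ([0.315, 0.478, 0.004], 0.95)]
```

Emit:
{"method": "arm_command", "body": {"commands": [[[-0.3,0.1,0],[0,0,-0.007],0],[[-0.56,0.1,0.1],[0,0,-0.007],0],[[-0.56,0.1,0.25],[0,0,-0.007],0],[[-0.56,0.1,0.43],[0,0,-0.007],0],[[-0.56,0.1,0.43],[0,0,-0.007],0],[[-0.56,0.1,0.43],[0,0,-0.007],0],[[-0.56,0.1,0.43],[0,0,-0.007],0],[[-0.56,0.1,0.43],[0,0,-0.007],0]]}}

```text
time_s: 40.53
tool_pos: [0.5461, -0.1588, 0.1227]
tcp_rot: [179.8, 0.0, 90.1]
contact_force: [0.8, 0.3, -0.3]
gripper_width: 0.024
```

Emit:
{"method": "arm_command", "body": {"commands": [[[0,0.1,0],[0,0,0],0],[[0,0.2,0],[0,0,0],0],[[0,0.3,0],[0,0,0],0],[[0,0.36,0],[0,0,0],0],[[0,0.42,0],[0,0,0],0],[[0,0.48,0],[0,0,0],0],[[0,0.54,0],[0,0,0],0],[[0,0.56,0],[0,0,0],0],[[0,0.56,0],[0,0,0],0],[[0,0.56,0],[0,0,0],0]]}}

```text
time_s: 41.37
tool_pos: [0.6022, -0.1582, 0.1229]
tcp_rot: [179.8, -0.0, 90.1]
contact_force: [-0.4, 1.7, -3.0]
gripper_width: 0.0244
```

Emit:
{"method": "arm_command", "body": {"commands": [[[0,0,0],[0,0,0],0.3],[[0,0,0],[0,0,0],0.6],[[0,0,0],[0,0,0],1],[[0,0,0],[0,0,0],1],[[0,0,0],[0,0,0],1],[[0,0,0],[0,0,0],1],[[0,0,0],[0,0,0],1],[[0,0,0],[0,0,0],1]]}}

```text
time_s: 42.03
tool_pos: [0.6023, -0.1583, 0.1229]
tcp_rot: [179.7, -0.0, 90.1]
contact_force: [-0.2, -0.2, -0.7]
gripper_width: 0.0853
```

Emit:
{"method": "arm_command", "body": {"commands": [[[0,0,-0.3],[0,0,0],1],[[0,0,-0.6],[0,0,0],1],[[0,0,-0.9],[0,0,0],1],[[0,0,-0.9],[0,0,0],1],[[0,0,-0.9],[0,0,0],1],[[0,0,-0.9],[0,0,0],1]]}}

```text
time_s: 42.53
tool_pos: [0.6014, -0.1584, 0.2126]
tcp_rot: [179.8, -0.0, 90.1]
contact_force: [0.2, -1.0, -0.5]
gripper_width: 0.0854
```

Emit:
{"method": "arm_command", "body": {"commands": [[[1,-0.6,0],[0,0,0],1],[[1,-0.6,0],[0,0,0],1],[[1,-0.6,0],[0,0,0],1],[[1,-0.6,0],[0,0,0],1],[[1,-0.6,0],[0,0,0],1],[[1,-0.6,0],[0,0,0],1]]}}

```text
time_s: 43.03
tool_pos: [0.5411, -0.0594, 0.2116]
tcp_rot: [179.8, 0.0, 90.1]
contact_force: [0.9, -0.7, 0.3]
gripper_width: 0.0852
```

Emit:
{"method": "arm_command", "body": {"commands": [[[1,-0.6,0],[0,0,0],1],[[1,-0.6,0],[0,0,0],1],[[1,-0.6,0],[0,0,0],1],[[1,-0.6,0],[0,0,0],1],[[1,-0.6,0],[0,0,0],1],[[1,-0.6,0],[0,0,0],1]]}}

```text
time_s: 43.53
tool_pos: [0.482, 0.0388, 0.211]
tcp_rot: [179.8, 0.1, 90.0]
contact_force: [-0.1, -0.5, -0.6]
gripper_width: 0.0852
```

Emit:
{"method": "arm_command", "body": {"commands": [[[1,0,0],[0,0,0],1],[[1,0,0],[0,0,0],1],[[1,0,0],[0,0,0],1],[[1,0,0],[0,0,0],1],[[1,0,0],[0,0,0],1],[[1,0,0],[0,0,0],1]]}}

```text
time_s: 44.03
tool_pos: [0.4828, 0.1362, 0.2103]
tcp_rot: [179.9, 0.2, 89.7]
contact_force: [-0.4, -0.2, -0.0]
gripper_width: 0.0855
```

```bash
python3 - <<'E'
from h import *
s=st(); go((.480,.229,.17)); see()
E
```

```text
{'time_s': 44.0333, 'joint_pos': [1.5482, 26.0905, -29.3321, 109.7216, 17.0294, 48.406, -36.97], 'tool_pos': [0.4828, 0.1362, 0.2103], 'tcp_rot': [179.8808, 0.1761, 89.7457], 'contact_force': [-0.4277, -0.2425, -0.0258], 'gripper_width': 0.0855}
turn [0.004, 0.006, -0.009]
shift [0.929, -0.033, 0.4]
scene sample0 [([-0.201, 0.6, 0.049], 0.76), ([-0.159, 0.601, 0.051], 0.74), ([0.226, 0.478, 0.006], 0.87), ([0.268, 0.475, 0.004], 0.79), ([0.313, 0.48, 0.003], 0.9)]
top sample0 [([-0.205, 0.603, 0.049], 0.43), ([-0.157, 0.603, 0.048], 0.44), ([0.27, 0.482, 0.005], 0.63), ([0.314, 0.476, 0.002], 0.62)]
```

Emit:
{"method": "arm_command", "body": {"commands": [[[0.92,-0.04,0],[0,0,-0.009],1],[[0.92,-0.04,0],[0,0,-0.009],1],[[0.92,-0.04,0.2],[0,0,-0.009],1],[[0.92,-0.04,0.4],[0,0,-0.009],1],[[0.92,-0.04,0.4],[0,0,-0.009],1],[[0.92,-0.04,0.4],[0,0,-0.009],1],[[0.92,-0.04,0.4],[0,0,-0.009],1],[[0.92,-0.04,0.4],[0,0,-0.009],1]]}}

```text
time_s: 44.9
tool_pos: [0.4798, 0.2285, 0.1716]
tcp_rot: [179.7, 0.1, 90.0]
contact_force: [-0.3, 1.0, -0.1]
gripper_width: 0.0852
```

Emit:
{"method": "arm_command", "body": {"commands": [[[0,-0.01,0.2],[0,0,0],1],[[0,-0.01,0.4],[0,0,0],1],[[0,-0.01,0.6],[0,0,0],1],[[0,-0.01,0.8],[0,0,0],1],[[0,-0.01,0.95],[0,0,0],1],[[0,-0.01,0.95],[0,0,0],1],[[0,-0.01,0.95],[0,0,0],1],[[0,-0.01,0.95],[0,0,0],1]]}}

```text
time_s: 45.57
tool_pos: [0.4803, 0.2287, 0.078]
tcp_rot: [179.6, 0.0, 89.9]
contact_force: [0.1, 0.5, 1.0]
gripper_width: 0.0856
```

Emit:
{"method": "arm_command", "body": {"commands": [[[0,0,0],[0,0,0],0],[[0,0,0],[0,0,0],0],[[0,0,0],[0,0,0],0],[[0,0,0],[0,0,0],0],[[0,0,0],[0,0,0],0],[[0,0,0],[0,0,0],0],[[0,0,0],[0,0,0],0],[[0,0,0],[0,0,0],0],[[0,0,0],[0,0,0],0],[[0,0,0],[0,0,0],0],[[0,0,0],[0,0,0],0]]}}

```text
time_s: 46.48
tool_pos: [0.4798, 0.2288, 0.0784]
tcp_rot: [179.7, 0.0, 89.9]
contact_force: [-1.8, -0.4, 5.2]
gripper_width: 0.0245
```

Emit:
{"method": "arm_command", "body": {"commands": [[[0,0,-0.2],[0,0,0],0],[[0,0,-0.4],[0,0,0],0],[[0,0,-0.6],[0,0,0],0],[[0,0,-0.8],[0,0,0],0],[[0,0,-0.9],[0,0,0],0],[[0,0,-0.9],[0,0,0],0],[[0,0,-0.9],[0,0,0],0]]}}

```text
time_s: 47.07
tool_pos: [0.4792, 0.2286, 0.1682]
tcp_rot: [179.6, 0.1, 89.9]
contact_force: [-0.5, -0.9, -1.6]
gripper_width: 0.0243
```

Emit:
{"method": "arm_command", "body": {"commands": [[[-0.3,0,0],[0.01,0,0],0],[[-0.6,0,0],[0.01,0,0],0],[[-1,0.2,0],[0.01,0,0],0],[[-1,0.3,0],[0.01,0,0],0],[[-1,0.3,0],[0.01,0,0],0]]}}

```text
time_s: 47.48
tool_pos: [0.5109, 0.1242, 0.1667]
tcp_rot: [180.0, 0.2, 89.5]
contact_force: [1.0, 0.4, -0.6]
gripper_width: 0.0244
```

Emit:
{"method": "arm_command", "body": {"commands": [[[-0.4,0.2,0],[0,0,0],0],[[-0.8,0.25,0],[0,0,0],0],[[-1,0.25,0],[0,0,0],0],[[-1,0.25,0],[0,0,0],0],[[-1,0.25,0],[0,0,0],0],[[-1,0.25,0],[0,0,0],0]]}}

```text
time_s: 47.98
tool_pos: [0.5341, 0.0254, 0.1661]
tcp_rot: [-179.9, 0.1, 89.6]
contact_force: [0.3, 0.8, -1.0]
gripper_width: 0.0243
```

Emit:
{"method": "arm_command", "body": {"commands": [[[-0.4,0,0],[0,0,0],0],[[-0.8,0,0],[0,0,0],0],[[-0.9,0,0],[0,0,0],0],[[-0.9,0,0],[0,0,0],0],[[-0.9,0,0],[0,0,0],0],[[-0.9,0,0],[0,0,0],0]]}}

```text
time_s: 48.48
tool_pos: [0.5335, -0.0618, 0.1663]
tcp_rot: [-179.9, 0.0, 89.8]
contact_force: [0.8, 1.2, -0.4]
gripper_width: 0.0242
```

```bash
python3 - <<'E'
from h import *
s=st(); go((.545,-.115,.123)); see(cams=('scene',))
E
```

```text
{'time_s': 48.4833, 'joint_pos': [22.5903, 32.3877, -28.4899, 107.1696, 20.9112, 45.7248, -17.1936], 'tool_pos': [0.5335, -0.0618, 0.1663], 'tcp_rot': [-179.9202, 0.0059, 89.7945], 'contact_force': [0.7981, 1.236, -0.3849], 'gripper_width': 0.0242}
turn [-0.003, 0.0, -0.007]
shift [-0.532, 0.117, 0.432]
scene sample0 [([-0.204, 0.597, 0.049], 0.87), ([-0.16, 0.602, 0.051], 0.69), ([-0.061, 0.531, 0.094], 0.71), ([0.268, 0.478, 0.002], 0.92), ([0.311, 0.478, 0.003], 0.96)]
```

Emit:
{"method": "arm_command", "body": {"commands": [[[-0.3,0.12,0],[0,0,-0.007],0],[[-0.53,0.12,0.1],[0,0,-0.007],0],[[-0.53,0.12,0.25],[0,0,-0.007],0],[[-0.53,0.12,0.43],[0,0,-0.007],0],[[-0.53,0.12,0.43],[0,0,-0.007],0],[[-0.53,0.12,0.43],[0,0,-0.007],0],[[-0.53,0.12,0.43],[0,0,-0.007],0],[[-0.53,0.12,0.43],[0,0,-0.007],0]]}}

```text
time_s: 49.25
tool_pos: [0.5463, -0.1142, 0.1245]
tcp_rot: [180.0, 0.0, 90.1]
contact_force: [-0.5, 0.1, -0.2]
gripper_width: 0.0246
```

Emit:
{"method": "arm_command", "body": {"commands": [[[0,0.1,0],[0,0,0],0],[[0,0.2,0],[0,0,0],0],[[0,0.3,0],[0,0,0],0],[[0,0.36,0],[0,0,0],0],[[0,0.42,0],[0,0,0],0],[[0,0.48,0],[0,0,0],0],[[0,0.54,0],[0,0,0],0],[[0,0.56,0],[0,0,0],0],[[0,0.56,0],[0,0,0],0],[[0,0.56,0],[0,0,0],0]]}}

```text
time_s: 50.08
tool_pos: [0.6027, -0.1139, 0.1245]
tcp_rot: [179.9, 0.0, 90.1]
contact_force: [-0.1, 0.5, -2.6]
gripper_width: 0.0246
```

Emit:
{"method": "arm_command", "body": {"commands": [[[0,0,0],[0,0,0],0.3],[[0,0,0],[0,0,0],0.6],[[0,0,0],[0,0,0],1],[[0,0,0],[0,0,0],1],[[0,0,0],[0,0,0],1],[[0,0,0],[0,0,0],1],[[0,0,0],[0,0,0],1],[[0,0,0],[0,0,0],1]]}}

```text
time_s: 50.75
tool_pos: [0.6028, -0.1139, 0.1246]
tcp_rot: [179.9, 0.0, 90.1]
contact_force: [-0.0, 0.1, 1.2]
gripper_width: 0.085
```

Emit:
{"method": "arm_command", "body": {"commands": [[[0,0,-0.3],[0,0,0],1],[[0,0,-0.6],[0,0,0],1],[[0,0,-0.9],[0,0,0],1],[[0,0,-0.9],[0,0,0],1],[[0,0,-0.9],[0,0,0],1],[[0,0,-0.9],[0,0,0],1]]}}

```text
time_s: 51.25
tool_pos: [0.6021, -0.1141, 0.2141]
tcp_rot: [180.0, 0.0, 90.1]
contact_force: [-0.2, 0.0, 0.0]
gripper_width: 0.0853
```

Emit:
{"method": "arm_command", "body": {"commands": [[[1,-0.6,0],[0,0,0],1],[[1,-0.6,0],[0,0,0],1],[[1,-0.6,0],[0,0,0],1],[[1,-0.6,0],[0,0,0],1],[[1,-0.6,0],[0,0,0],1],[[1,-0.6,0],[0,0,0],1]]}}

```text
time_s: 51.75
tool_pos: [0.5416, -0.0151, 0.213]
tcp_rot: [-180.0, 0.1, 90.1]
contact_force: [0.3, 0.3, 0.5]
gripper_width: 0.0853
```

Emit:
{"method": "arm_command", "body": {"commands": [[[1,-0.6,0],[0,0,0],1],[[1,-0.6,0],[0,0,0],1],[[1,-0.6,0],[0,0,0],1],[[1,-0.6,0],[0,0,0],1],[[1,-0.6,0],[0,0,0],1],[[1,-0.6,0],[0,0,0],1]]}}

```text
time_s: 52.25
tool_pos: [0.4825, 0.0831, 0.2125]
tcp_rot: [-180.0, 0.1, 89.9]
contact_force: [0.8, 0.1, 0.4]
gripper_width: 0.0855
```

Emit:
{"method": "arm_command", "body": {"commands": [[[1,0,0],[0,0,0],1],[[1,0,0],[0,0,0],1],[[1,0,0],[0,0,0],1],[[1,0,0],[0,0,0],1],[[1,0,0],[0,0,0],1],[[1,0,0],[0,0,0],1]]}}

```text
time_s: 52.75
tool_pos: [0.4835, 0.1803, 0.2116]
tcp_rot: [-179.9, 0.2, 89.7]
contact_force: [0.3, -0.5, -0.5]
gripper_width: 0.0855
```

```bash
python3 - <<'E'
from h import *
s=st(); go((.478,.269,.17)); see()
E
```

```text
{'time_s': 52.75, 'joint_pos': [-2.2283, 27.595, -31.1252, 107.3122, 18.3659, 50.2699, -42.6853], 'tool_pos': [0.4835, 0.1803, 0.2116], 'tcp_rot': [-179.9127, 0.2493, 89.7274], 'contact_force': [0.2627, -0.5459, -0.5344], 'gripper_width': 0.0855}
turn [-0.003, 0.009, -0.01]
shift [0.889, -0.058, 0.412]
scene sample0 [([-0.2, 0.597, 0.05], 0.74), ([-0.159, 0.601, 0.05], 0.8), ([-0.112, 0.602, 0.05], 0.65), ([0.266, 0.475, 0.006], 0.77), ([0.311, 0.477, 0.007], 0.68)]
top sample0 [([-0.204, 0.603, 0.048], 0.52), ([-0.157, 0.6, 0.047], 0.49), ([-0.113, 0.592, 0.048], 0.62)]
```

Emit:
{"method": "arm_command", "body": {"commands": [[[0.89,-0.06,0],[0,0.008,-0.01],1],[[0.89,-0.06,0],[0,0.008,-0.01],1],[[0.89,-0.06,0.2],[0,0.008,-0.01],1],[[0.89,-0.06,0.4],[0,0.008,-0.01],1],[[0.89,-0.06,0.4],[0,0.008,-0.01],1],[[0.89,-0.06,0.4],[0,0.008,-0.01],1],[[0.89,-0.06,0.4],[0,0.008,-0.01],1],[[0.89,-0.06,0.4],[0,0.008,-0.01],1]]}}

```text
time_s: 53.62
tool_pos: [0.4783, 0.2698, 0.173]
tcp_rot: [179.9, -0.1, 90.0]
contact_force: [-0.9, 0.4, 0.4]
gripper_width: 0.0853
```

Emit:
{"method": "arm_command", "body": {"commands": [[[0,-0.01,0.2],[0,0,0],1],[[0,-0.01,0.4],[0,0,0],1],[[0,-0.01,0.6],[0,0,0],1],[[0,-0.01,0.8],[0,0,0],1],[[0,-0.01,0.96],[0,0,0],1],[[0,-0.01,0.96],[0,0,0],1],[[0,-0.01,0.96],[0,0,0],1],[[0,-0.01,0.96],[0,0,0],1]]}}

```text
time_s: 54.28
tool_pos: [0.4785, 0.2705, 0.0784]
tcp_rot: [179.8, -0.2, 89.9]
contact_force: [-0.0, -0.7, 0.4]
gripper_width: 0.0858
```

Emit:
{"method": "arm_command", "body": {"commands": [[[0,0,0],[0,0,0],0],[[0,0,0],[0,0,0],0],[[0,0,0],[0,0,0],0],[[0,0,0],[0,0,0],0],[[0,0,0],[0,0,0],0],[[0,0,0],[0,0,0],0],[[0,0,0],[0,0,0],0],[[0,0,0],[0,0,0],0],[[0,0,0],[0,0,0],0],[[0,0,0],[0,0,0],0],[[0,0,0],[0,0,0],0]]}}

```text
time_s: 55.2
tool_pos: [0.4785, 0.2708, 0.0789]
tcp_rot: [179.8, -0.2, 90.0]
contact_force: [-1.6, -0.5, 5.0]
gripper_width: 0.0244
```

Emit:
{"method": "arm_command", "body": {"commands": [[[0,0,-0.2],[0,0,0],0],[[0,0,-0.4],[0,0,0],0],[[0,0,-0.6],[0,0,0],0],[[0,0,-0.8],[0,0,0],0],[[0,0,-0.9],[0,0,0],0],[[0,0,-0.9],[0,0,0],0],[[0,0,-0.9],[0,0,0],0]]}}

```text
time_s: 55.78
tool_pos: [0.4782, 0.2702, 0.1687]
tcp_rot: [179.8, -0.2, 89.9]
contact_force: [0.2, -0.9, -0.5]
gripper_width: 0.0243
```

Emit:
{"method": "arm_command", "body": {"commands": [[[-0.3,0,0],[0,0,0],0],[[-0.6,0,0],[0,0,0],0],[[-1,0.2,0],[0,0,0],0],[[-1,0.3,0],[0,0,0],0],[[-1,0.3,0],[0,0,0],0]]}}

```text
time_s: 56.2
tool_pos: [0.51, 0.1656, 0.1666]
tcp_rot: [179.8, -0.0, 89.5]
contact_force: [0.5, 0.7, -0.1]
gripper_width: 0.0247
```

Emit:
{"method": "arm_command", "body": {"commands": [[[-0.4,0.2,0],[0,0,0],0],[[-0.8,0.25,0],[0,0,0],0],[[-1,0.25,0],[0,0,0],0],[[-1,0.25,0],[0,0,0],0],[[-1,0.25,0],[0,0,0],0],[[-1,0.25,0],[0,0,0],0]]}}

```text
time_s: 56.7
tool_pos: [0.5333, 0.0667, 0.1658]
tcp_rot: [180.0, -0.1, 89.6]
contact_force: [-0.4, 0.3, -0.0]
gripper_width: 0.0245
```

Emit:
{"method": "arm_command", "body": {"commands": [[[-0.4,0,0],[0,0,0],0],[[-0.8,0,0],[0,0,0],0],[[-0.9,0,0],[0,0,0],0],[[-0.9,0,0],[0,0,0],0],[[-0.9,0,0],[0,0,0],0],[[-0.9,0,0],[0,0,0],0]]}}

```text
time_s: 57.2
tool_pos: [0.5327, -0.0205, 0.1657]
tcp_rot: [179.9, -0.2, 89.8]
contact_force: [1.3, 0.9, -0.6]
gripper_width: 0.0244
```

```bash
python3 - <<'E'
from h import *
s=st(); go((.545,-.071,.123)); see(cams=('scene',))
E
```

```text
{'time_s': 57.2, 'joint_pos': [19.6541, 32.4326, -30.4586, 107.8974, 22.1459, 45.5027, -22.8341], 'tool_pos': [0.5327, -0.0205, 0.1657], 'tcp_rot': [179.9415, -0.1857, 89.8075], 'contact_force': [1.2676, 0.878, -0.5599], 'gripper_width': 0.0244}
turn [0.002, -0.006, -0.007]
shift [-0.506, 0.124, 0.425]
scene sample0 [([-0.204, 0.596, 0.048], 0.55), ([-0.161, 0.601, 0.052], 0.86), ([-0.113, 0.602, 0.05], 0.7), ([-0.022, 0.53, 0.093], 0.8), ([0.315, 0.48, 0.0], 0.73)]
```

Emit:
{"method": "arm_command", "body": {"commands": [[[-0.3,0.12,0],[0,-0.006,-0.007],0],[[-0.5,0.12,0.1],[0,-0.006,-0.007],0],[[-0.5,0.12,0.25],[0,-0.006,-0.007],0],[[-0.5,0.12,0.42],[0,-0.006,-0.007],0],[[-0.5,0.12,0.42],[0,-0.006,-0.007],0],[[-0.5,0.12,0.42],[0,-0.006,-0.007],0],[[-0.5,0.12,0.42],[0,-0.006,-0.007],0],[[-0.5,0.12,0.42],[0,-0.006,-0.007],0]]}}

```text
time_s: 57.97
tool_pos: [0.5455, -0.0697, 0.1247]
tcp_rot: [179.8, 0.0, 90.1]
contact_force: [0.3, -0.5, -1.3]
gripper_width: 0.0242
```

Emit:
{"method": "arm_command", "body": {"commands": [[[0,0.1,0],[0,0,0],0],[[0,0.2,0],[0,0,0],0],[[0,0.3,0],[0,0,0],0],[[0,0.36,0],[0,0,0],0],[[0,0.42,0],[0,0,0],0],[[0,0.48,0],[0,0,0],0],[[0,0.54,0],[0,0,0],0],[[0,0.56,0],[0,0,0],0],[[0,0.56,0],[0,0,0],0],[[0,0.56,0],[0,0,0],0]]}}

```text
time_s: 58.8
tool_pos: [0.5997, -0.0696, 0.1246]
tcp_rot: [-180.0, 0.0, 90.1]
contact_force: [-4.4, 0.3, 1.6]
gripper_width: 0.0241
```

Emit:
{"method": "arm_command", "body": {"commands": [[[0,0.04,0],[0,0,0],0],[[0,0.06,0],[0,0,0],0],[[0,0.06,0],[0,0,0],0],[[0,0.06,0],[0,0,0],0]]}}

```text
time_s: 59.13
tool_pos: [0.6005, -0.0697, 0.1244]
tcp_rot: [-179.4, 0.1, 90.1]
contact_force: [-12.0, -0.3, 7.9]
gripper_width: 0.0241
```

```bash
python3 - <<'E'
from h import *
s=st(); see(); p=snap('scene')
cv2.imwrite('pics/s6.png',cv2.resize(p['pixels'][150:310,140:340,::-1],None,fx=3.5,fy=3.5))
E
```

```text
{'time_s': 59.1333, 'joint_pos': [21.0732, 40.8966, -28.2407, 98.0454, 24.754, 48.042, -18.2633], 'tool_pos': [0.6005, -0.0697, 0.1244], 'tcp_rot': [-179.3588, 0.1074, 90.1047], 'contact_force': [-12.0214, -0.2689, 7.9115], 'gripper_width': 0.0241}
scene sample0 [([-0.204, 0.599, 0.048], 0.55), ([-0.202, 0.597, 0.1], 0.56), ([-0.16, 0.601, 0.05], 0.83), ([-0.111, 0.604, 0.05], 0.66), ([-0.074, 0.598, 0.052], 0.59), ([0.312, 0.478, 0.004], 0.86)]
top sample0 [([-0.346, 0.608, 0.151], 0.43), ([-0.203, 0.599, 0.05], 0.54), ([0.316, 0.476, 0.006], 0.69)]
```

View pics/s6.png

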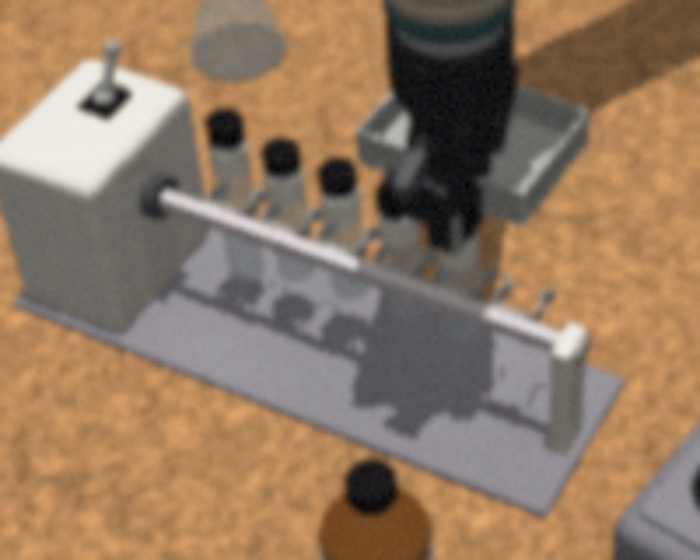

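In the crop, four tubes stand upright in clips 0–3 with caps at (225,128), (280,155), (337,175) and (395,200). The fifth is in the jaws at (460,250) against the rail in clip 4, and its foot is detected at (0.598, -0.074), which is home. I'm backing off the 12 N preload and releasing.

Emit:
{"method": "arm_command", "body": {"commands": [[[0,-0.01,0],[-0.01,0,0],0],[[0,-0.01,0],[-0.01,0,0],0],[[0,-0.01,0],[-0.01,0,0],0],[[0,-0.01,0],[-0.01,0,0],0]]}}

```text
time_s: 59.72
tool_pos: [0.5995, -0.0696, 0.1247]
tcp_rot: [-179.7, 0.1, 90.1]
contact_force: [-2.9, 0.3, 1.8]
gripper_width: 0.0239
```

Emit:
{"method": "arm_command", "body": {"commands": [[[0,0,0],[0,0,0],0.3],[[0,0,0],[0,0,0],0.6],[[0,0,0],[0,0,0],1],[[0,0,0],[0,0,0],1],[[0,0,0],[0,0,0],1],[[0,0,0],[0,0,0],1],[[0,0,0],[0,0,0],1],[[0,0,0],[0,0,0],1]]}}

```text
time_s: 60.38
tool_pos: [0.5997, -0.0696, 0.1247]
tcp_rot: [-179.7, 0.1, 90.1]
contact_force: [-1.0, 0.7, 0.0]
gripper_width: 0.0852
```

Emit:
{"method": "arm_command", "body": {"commands": [[[0,0,-0.3],[0,0,0],1],[[0,0,-0.6],[0,0,0],1],[[0,0,-0.9],[0,0,0],1],[[0,0,-0.9],[0,0,0],1],[[0,0,-0.9],[0,0,0],1],[[0,0,-0.9],[0,0,0],1]]}}

```text
time_s: 60.88
tool_pos: [0.5997, -0.0697, 0.2142]
tcp_rot: [-179.6, 0.1, 90.1]
contact_force: [-0.4, -0.4, -0.1]
gripper_width: 0.0856
```

Emit:
{"method": "arm_command", "body": {"commands": [[[1,-0.6,0],[0,0,0],1],[[1,-0.6,0],[0,0,0],1],[[1,-0.6,0],[0,0,0],1],[[1,-0.6,0],[0,0,0],1],[[1,-0.6,0],[0,0,0],1],[[1,-0.6,0],[0,0,0],1]]}}

```text
time_s: 61.38
tool_pos: [0.5392, 0.0292, 0.2134]
tcp_rot: [-179.5, 0.2, 90.1]
contact_force: [-0.1, -0.3, -0.0]
gripper_width: 0.0854
```

Emit:
{"method": "arm_command", "body": {"commands": [[[1,-0.6,0],[0,0,0],1],[[1,-0.6,0],[0,0,0],1],[[1,-0.6,0],[0,0,0],1],[[1,-0.6,0],[0,0,0],1],[[1,-0.6,0],[0,0,0],1],[[1,-0.6,0],[0,0,0],1]]}}

```text
time_s: 61.88
tool_pos: [0.4801, 0.1273, 0.2131]
tcp_rot: [-179.5, 0.3, 89.9]
contact_force: [0.9, -0.2, 0.4]
gripper_width: 0.0852
```

Emit:
{"method": "arm_command", "body": {"commands": [[[1,0,0],[0,0,0],1],[[1,0,0],[0,0,0],1],[[1,0,0],[0,0,0],1],[[1,0,0],[0,0,0],1],[[1,0,0],[0,0,0],1],[[1,0,0],[0,0,0],1]]}}

```text
time_s: 62.38
tool_pos: [0.4812, 0.2243, 0.2119]
tcp_rot: [-179.5, 0.4, 89.7]
contact_force: [-0.0, -0.3, -0.0]
gripper_width: 0.0856
```

```bash
python3 - <<'E'
from h import *
s=st(); go((.479,.313,.17)); see(); p=snap('scene')
cv2.imwrite('pics/s7.png',cv2.resize(p['pixels'][150:310,140:340,::-1],None,fx=3.5,fy=3.5))
E
```

```text
{'time_s': 62.3833, 'joint_pos': [-6.0645, 29.3434, -32.6914, 104.6181, 19.5292, 52.384, -47.9662], 'tool_pos': [0.4812, 0.2243, 0.2119], 'tcp_rot': [-179.4799, 0.3817, 89.7169], 'contact_force': [-0.0034, -0.2686, -0.0482], 'gripper_width': 0.0856}
turn [-0.018, 0.013, -0.01]
shift [0.889, -0.023, 0.414]
scene sample0 [([-0.202, 0.599, 0.048], 0.72), ([-0.161, 0.6, 0.049], 0.58), ([-0.111, 0.601, 0.05], 0.69), ([-0.072, 0.595, 0.052], 0.79), ([0.313, 0.478, 0.004], 0.74)]
top sample0 [([-0.206, 0.603, 0.098], 0.48), ([-0.203, 0.599, 0.049], 0.64), ([-0.156, 0.6, 0.05], 0.62)]
```

View pics/s7.png

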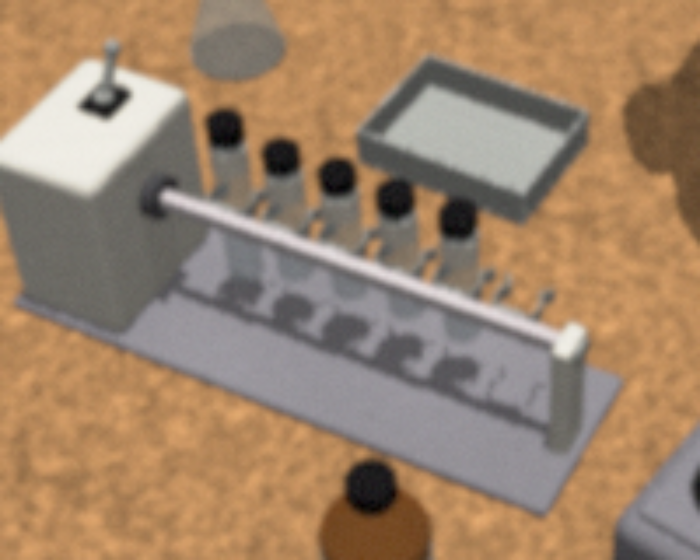

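Five tubes are upright in clips. Tube 5's cap, at (458,218), looks slightly off its expected spot, so I'm measuring the cap centroids to check it.

```bash
python3 - <<'E'
from h import *
for n in ('scene','top'):
    p=snap(n); g=p['pixels'].max(axis=2)
    for k,(y,z) in enumerate([(-.247,.029+.136),(-.203,.0495+.107),(-.159,.0495+.107),(-.115,.0495+.107),(-.071,.0495+.107)]):
        c=proj(p,(.600,y,z)); u0,v0=c.round().astype(int)
        w=g[v0-9:v0+10,u0-9:u0+10]
        m=(w<45).astype(np.uint8); nl,lab,stt,cen=cv2.connectedComponentsWithStats(m)
        if nl<2: print(n,k,'none',w.min()); continue
        i=1+np.argmax(stt[1:,4]); q=cen[i]+[u0-9,v0-9]
        X=ray(p,q,z); print(n,k,c.round(1),(q-c).round(1),stt[i,4],'xy at z',X[:2].round(4))
E
```

```text
scene 0 [204.1 186.2] [-0.3  0.5] 73 xy at z [ 0.6018 -0.2465]
scene 1 [220.2 194.8] [-0.3  0.1] 66 xy at z [ 0.6007 -0.2033]
scene 2 [236.4 200.8] [-0.4 -0.4] 70 xy at z [ 0.5991 -0.1605]
scene 3 [252.9 207. ] [-0.2 -0.3] 74 xy at z [ 0.5993 -0.1159]
scene 4 [269.8 213.3] [ 0.6 -1.2] 81 xy at z [ 0.5961 -0.0716]
top 0 [346.3 193.9] [ 1.8 -2.6] 10 xy at z [ 0.6078 -0.2525]
top 1 [331.1 194.3] [ 1.9 -2.2] 10 xy at z [ 0.6067 -0.2087]
top 2 [316.3 194.4] [ 1.5 -2.4] 13 xy at z [ 0.6073 -0.1636]
top 3 [301.6 194.4] [ 0.6 -1.7] 33 xy at z [ 0.6049 -0.1167]
top 4 [286.7 194.4] [ 0.5 -2.5] 7 xy at z [ 0.6076 -0.0726]
```

Tube 5 sits about 3–4 mm short of the clip centre. That is past the snap and inside 8 mm. I'm going on with the last sample.

Emit:
{"method": "arm_command", "body": {"commands": [[[0.89,-0.02,0],[-0.018,0.013,-0.01],1],[[0.89,-0.02,0],[-0.018,0.013,-0.01],1],[[0.89,-0.02,0.2],[-0.018,0.013,-0.01],1],[[0.89,-0.02,0.4],[-0.018,0.013,-0.01],1],[[0.89,-0.02,0.4],[-0.018,0.013,-0.01],1],[[0.89,-0.02,0.4],[-0.018,0.013,-0.01],1],[[0.89,-0.02,0.4],[-0.018,0.013,-0.01],1],[[0.89,-0.02,0.4],[-0.018,0.013,-0.01],1]]}}

```text
time_s: 63.4
tool_pos: [0.4793, 0.3152, 0.1735]
tcp_rot: [179.9, -0.2, 90.1]
contact_force: [-0.1, 0.6, 1.0]
gripper_width: 0.0858
```

Emit:
{"method": "arm_command", "body": {"commands": [[[0,-0.01,0.2],[0,0,0],1],[[0,-0.01,0.4],[0,0,0],1],[[0,-0.01,0.6],[0,0,0],1],[[0,-0.01,0.8],[0,0,0],1],[[0,-0.01,0.96],[0,0,0],1],[[0,-0.01,0.96],[0,0,0],1],[[0,-0.01,0.96],[0,0,0],1],[[0,-0.01,0.96],[0,0,0],1]]}}

```text
time_s: 64.07
tool_pos: [0.4795, 0.3161, 0.079]
tcp_rot: [179.7, -0.2, 90.1]
contact_force: [-0.4, -0.6, 0.6]
gripper_width: 0.0853
```

Emit:
{"method": "arm_command", "body": {"commands": [[[0,0,0],[0,0,0],0],[[0,0,0],[0,0,0],0],[[0,0,0],[0,0,0],0],[[0,0,0],[0,0,0],0],[[0,0,0],[0,0,0],0],[[0,0,0],[0,0,0],0],[[0,0,0],[0,0,0],0],[[0,0,0],[0,0,0],0],[[0,0,0],[0,0,0],0],[[0,0,0],[0,0,0],0],[[0,0,0],[0,0,0],0]]}}

```text
time_s: 64.98
tool_pos: [0.4796, 0.3165, 0.0796]
tcp_rot: [179.7, -0.3, 90.1]
contact_force: [-0.4, -1.2, 5.7]
gripper_width: 0.0245
```

Emit:
{"method": "arm_command", "body": {"commands": [[[0,0,-0.2],[0,0,0],0],[[0,0,-0.4],[0,0,0],0],[[0,0,-0.6],[0,0,0],0],[[0,0,-0.8],[0,0,0],0],[[0,0,-0.9],[0,0,0],0],[[0,0,-0.9],[0,0,0],0],[[0,0,-0.9],[0,0,0],0]]}}

```text
time_s: 65.57
tool_pos: [0.4791, 0.3158, 0.1693]
tcp_rot: [179.7, -0.3, 90.1]
contact_force: [0.9, 0.3, -0.9]
gripper_width: 0.0242
```

Emit:
{"method": "arm_command", "body": {"commands": [[[-0.3,0,0],[0,0,0],0],[[-0.6,0,0],[0,0,0],0],[[-1,0.2,0],[0,0,0],0],[[-1,0.3,0],[0,0,0],0],[[-1,0.3,0],[0,0,0],0]]}}

```text
time_s: 65.98
tool_pos: [0.5117, 0.2109, 0.1671]
tcp_rot: [179.7, -0.1, 89.6]
contact_force: [1.0, 0.1, -0.0]
gripper_width: 0.0241
```

Emit:
{"method": "arm_command", "body": {"commands": [[[-0.4,0.2,0],[0,0,0],0],[[-0.8,0.25,0],[0,0,0],0],[[-1,0.25,0],[0,0,0],0],[[-1,0.25,0],[0,0,0],0],[[-1,0.25,0],[0,0,0],0],[[-1,0.25,0],[0,0,0],0]]}}

```text
time_s: 66.48
tool_pos: [0.5353, 0.1121, 0.1663]
tcp_rot: [179.8, -0.2, 89.7]
contact_force: [0.5, -0.1, 0.0]
gripper_width: 0.0241
```

Emit:
{"method": "arm_command", "body": {"commands": [[[-0.4,0,0],[0,0,0],0],[[-0.8,0,0],[0,0,0],0],[[-0.9,0,0],[0,0,0],0],[[-0.9,0,0],[0,0,0],0],[[-0.9,0,0],[0,0,0],0],[[-0.9,0,0],[0,0,0],0]]}}

```text
time_s: 66.98
tool_pos: [0.5348, 0.0249, 0.1661]
tcp_rot: [179.8, -0.3, 89.9]
contact_force: [1.0, -0.7, -0.8]
gripper_width: 0.0241
```

```bash
python3 - <<'E'
from h import *
s=st(); go((.545,-.027,.123)); see(('sample0','clip0'))
E
```

```text
{'time_s': 66.9833, 'joint_pos': [15.8726, 32.8188, -32.1414, 107.6431, 23.3654, 45.9174, -28.7427], 'tool_pos': [0.5348, 0.0249, 0.1661], 'tcp_rot': [179.8072, -0.2523, 89.8764], 'contact_force': [0.983, -0.6985, -0.7775], 'gripper_width': 0.0241}
turn [0.007, -0.009, -0.004]
shift [-0.52, 0.101, 0.43]
scene sample0 [([-0.204, 0.597, 0.05], 0.72), ([-0.16, 0.601, 0.051], 0.84), ([-0.114, 0.602, 0.052], 0.85), ([-0.074, 0.596, 0.05], 0.88), ([0.023, 0.535, 0.091], 0.56)]
scene clip0 [([-0.246, 0.601, 0.101], 0.91), ([-0.205, 0.603, 0.101], 0.85), ([-0.158, 0.6, 0.099], 0.77), ([-0.117, 0.6, 0.096], 0.58), ([-0.073, 0.6, 0.106], 0.72), ([-0.024, 0.599, 0.098], 0.86)]
top sample0 [([-0.205, 0.601, 0.049], 0.5), ([-0.155, 0.602, 0.051], 0.62), ([-0.117, 0.597, 0.05], 0.47), ([-0.066, 0.599, 0.048], 0.56)]
top clip0 [([-0.245, 0.602, 0.099], 0.64), ([-0.207, 0.602, 0.1], 0.96), ([-0.156, 0.601, 0.098], 0.83), ([-0.11, 0.594, 0.098], 0.91), ([-0.068, 0.599, 0.1], 0.71), ([-0.028, 0.598, 0.097], 0.78)]
```

Emit:
{"method": "arm_command", "body": {"commands": [[[-0.3,0.1,0],[0.007,-0.009,0],0],[[-0.51,0.1,0.1],[0.007,-0.009,0],0],[[-0.51,0.1,0.25],[0.007,-0.009,0],0],[[-0.51,0.1,0.42],[0.007,-0.009,0],0],[[-0.51,0.1,0.42],[0.007,-0.009,0],0],[[-0.51,0.1,0.42],[0.007,-0.009,0],0],[[-0.51,0.1,0.42],[0.007,-0.009,0],0],[[-0.51,0.1,0.42],[0.007,-0.009,0],0]]}}

```text
time_s: 67.95
tool_pos: [0.5456, -0.0272, 0.125]
tcp_rot: [179.9, 0.1, 89.8]
contact_force: [0.7, 0.7, -0.2]
gripper_width: 0.024
```

Emit:
{"method": "arm_command", "body": {"commands": [[[0,0.1,0],[0,0,0],0],[[0,0.2,0],[0,0,0],0],[[0,0.3,0],[0,0,0],0],[[0,0.36,0],[0,0,0],0],[[0,0.42,0],[0,0,0],0],[[0,0.48,0],[0,0,0],0],[[0,0.54,0],[0,0,0],0],[[0,0.56,0],[0,0,0],0],[[0,0.56,0],[0,0,0],0],[[0,0.56,0],[0,0,0],0]]}}

```text
time_s: 68.78
tool_pos: [0.5987, -0.0256, 0.1252]
tcp_rot: [-179.8, 0.0, 89.9]
contact_force: [-7.4, 3.8, 3.6]
gripper_width: 0.0243
```

```bash
python3 - <<'E'
from h import *
s=st(); see(cams=('scene',))
E
```

```text
{'time_s': 68.7833, 'joint_pos': [18.0753, 40.5916, -29.8606, 99.2588, 26.0691, 47.4517, -23.9788], 'tool_pos': [0.5987, -0.0256, 0.1252], 'tcp_rot': [-179.7581, 0.0111, 89.8893], 'contact_force': [-7.3903, 3.848, 3.622], 'gripper_width': 0.0243}
scene sample0 [([-0.199, 0.598, 0.051], 0.76), ([-0.158, 0.603, 0.049], 0.61), ([-0.112, 0.604, 0.052], 0.65), ([-0.026, 0.596, 0.053], 0.46)]
```

A stiff stop at x≈0.598 in clips 4 and 5 fits a slightly yawed rotator, since the clip x detections fall from 0.602 to 0.598 along the rail. The tube is home, so I'm backing off the preload, releasing and checking.

Emit:
{"method": "arm_command", "body": {"commands": [[[0,-0.01,0],[0,0,0],0],[[0,-0.01,0],[0,0,0],0],[[0,-0.01,0],[0,0,0],0]]}}

```text
time_s: 69.13
tool_pos: [0.598, -0.0243, 0.1257]
tcp_rot: [-179.8, -0.1, 89.9]
contact_force: [-1.7, 5.3, 0.6]
gripper_width: 0.0243
```

Emit:
{"method": "arm_command", "body": {"commands": [[[0,0,0],[0,0,0],0.3],[[0,0,0],[0,0,0],0.6],[[0,0,0],[0,0,0],1],[[0,0,0],[0,0,0],1],[[0,0,0],[0,0,0],1],[[0,0,0],[0,0,0],1],[[0,0,0],[0,0,0],1],[[0,0,0],[0,0,0],1]]}}

```text
time_s: 69.8
tool_pos: [0.5981, -0.0245, 0.1257]
tcp_rot: [-179.8, -0.1, 89.9]
contact_force: [1.1, -0.3, -0.3]
gripper_width: 0.0853
```

Emit:
{"method": "arm_command", "body": {"commands": [[[0,0,-0.3],[0,0,0],1],[[0,0,-0.6],[0,0,0],1],[[0,0,-0.9],[0,0,0],1],[[0,0,-0.9],[0,0,0],1],[[0,0,-0.9],[0,0,0],1],[[0,0,-0.9],[0,0,0],1]]}}

```text
time_s: 70.3
tool_pos: [0.5978, -0.0249, 0.2152]
tcp_rot: [-179.8, -0.0, 89.9]
contact_force: [0.1, -0.1, -1.4]
gripper_width: 0.0853
```

Emit:
{"method": "arm_command", "body": {"commands": [[[0,-0.8,-0.3],[0,0,0],0],[[0,-0.8,-0.5],[0,0,0],0],[[0,-0.8,-0.5],[0,0,0],0],[[0,-0.8,-0.5],[0,0,0],0],[[0,-0.8,-0.5],[0,0,0],0],[[0,-0.8,-0.5],[0,0,0],0]]}}

```text
time_s: 70.8
tool_pos: [0.5186, -0.0252, 0.2644]
tcp_rot: [-179.7, -0.0, 89.9]
contact_force: [-0.4, -0.1, -1.1]
gripper_width: 0.0124
```

```bash
python3 - <<'E'
from h import *
s=st(); see(('sample0','standard','switch_tip','switch_pivot','clip0'))
p=snap('scene')
cv2.imwrite('pics/s8.png',cv2.resize(p['pixels'][150:310,140:340,::-1],None,fx=3.5,fy=3.5))
E
```

```text
{'time_s': 70.8, 'joint_pos': [24.8645, 25.0804, -36.2442, 102.6584, 17.0664, 58.0932, -18.1054], 'tool_pos': [0.5186, -0.0252, 0.2644], 'tcp_rot': [-179.7359, -0.0474, 89.8944], 'contact_force': [-0.4485, -0.1331, -1.0647], 'gripper_width': 0.0124}
scene sample0 [([-0.202, 0.601, 0.047], 0.85), ([-0.162, 0.598, 0.05], 0.56), ([-0.11, 0.604, 0.048], 0.68), ([-0.071, 0.594, 0.052], 0.83), ([-0.022, 0.596, 0.05], 0.93)]
scene standard [([-0.247, 0.606, 0.03], 0.82)]
scene switch_tip [([-0.347, 0.585, 0.183], 0.47)]
scene switch_pivot [([-0.347, 0.608, 0.15], 0.79)]
scene clip0 [([-0.248, 0.602, 0.098], 0.71), ([-0.202, 0.6, 0.098], 0.78), ([-0.159, 0.601, 0.1], 0.58), ([-0.118, 0.599, 0.098], 0.61), ([-0.074, 0.598, 0.101], 0.83), ([-0.022, 0.597, 0.097], 0.7)]
top sample0 [([-0.203, 0.6, 0.05], 0.69), ([-0.156, 0.598, 0.048], 0.63), ([-0.114, 0.596, 0.049], 0.6)]
top standard [([-0.248, 0.6, 0.028], 0.5), ([-0.205, 0.604, 0.053], 0.66)]
top switch_tip [([-0.347, 0.59, 0.184], 0.53)]
top switch_pivot [([-0.347, 0.604, 0.154], 0.88)]
top clip0 [([-0.244, 0.599, 0.103], 0.55), ([-0.206, 0.606, 0.098], 0.92), ([-0.161, 0.603, 0.097], 0.56), ([-0.11, 0.597, 0.099], 0.94), ([-0.066, 0.6, 0.098], 0.95), ([0.156, 0.655, 0.105], 0.61)]
```

View pics/s8.png

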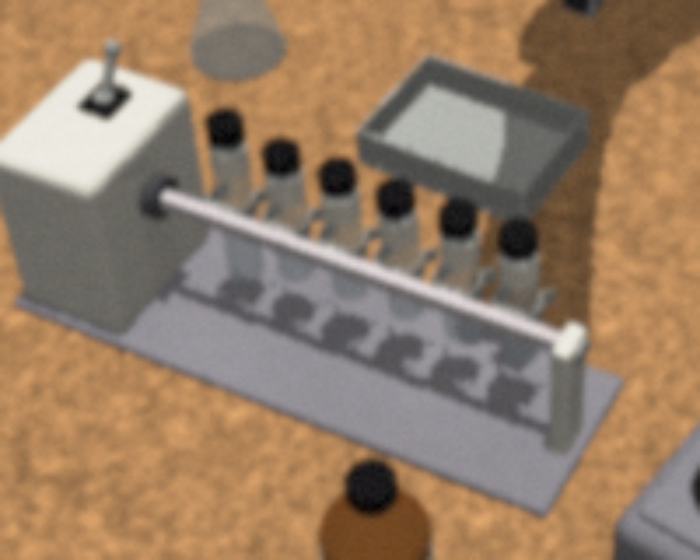

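All six tubes stand upright in the clips, caps at (225,128) through (518,238), with feet at z 0.03–0.05. The switch at (110,60) is still off. I'm moving over to it with the fingers shut.

Emit:
{"method": "arm_command", "body": {"commands": [[[-1,0,0],[0,0,0],0],[[-1,0,0],[0,0,0],0],[[-1,0,0],[0,0,0],0],[[-1,0,0],[0,0,0],0],[[-1,0,0],[0,0,0],0]]}}

```text
time_s: 71.87
tool_pos: [0.5178, -0.1257, 0.2654]
tcp_rot: [-179.8, -0.1, 89.8]
contact_force: [-0.3, 1.4, 0.9]
gripper_width: -0.0001
```

Emit:
{"method": "arm_command", "body": {"commands": [[[-1,0,0],[0,0,0],0],[[-1,0,0],[0,0,0],0],[[-1,0,0],[0,0,0],0],[[-1,0,0],[0,0,0],0],[[-1,0,0],[0,0,0],0]]}}

```text
time_s: 72.28
tool_pos: [0.5176, -0.2248, 0.2652]
tcp_rot: [-179.8, -0.1, 89.8]
contact_force: [-0.1, 0.2, 0.2]
gripper_width: 0.0002
```

Emit:
{"method": "arm_command", "body": {"commands": [[[-1,0.1,0],[0,0,0],0],[[-1,0.1,0],[0,0,0],0],[[-1,0.1,0],[0,0,0],0],[[-1,0.1,0],[0,0,0],0],[[-1,0.1,0],[0,0,0],0],[[-1,0.1,0],[0,0,0],0]]}}

```text
time_s: 72.78
tool_pos: [0.5282, -0.321, 0.2652]
tcp_rot: [-179.8, -0.3, 90.0]
contact_force: [-0.3, 0.9, 0.1]
gripper_width: -0.0004
```

```bash
python3 - <<'E'
from h import *
s=st(); go((.54,-.347,.172)); see(('switch_tip',))
E
```

```text
{'time_s': 72.7833, 'joint_pos': [48.5353, 33.4644, -33.0816, 87.3773, 19.1628, 65.1781, 11.6562], 'tool_pos': [0.5282, -0.321, 0.2652], 'tcp_rot': [-179.8227, -0.2596, 90.0222], 'contact_force': [-0.3095, 0.9327, 0.117], 'gripper_width': -0.0004}
turn [-0.006, -0.009, 0.001]
shift [-0.264, 0.12, 0.93]
scene switch_tip [([-0.348, 0.585, 0.185], 0.48), ([-0.346, 0.607, 0.146], 0.54), ([-0.023, 0.784, -0.001], 0.5)]
top switch_tip []
```

Emit:
{"method": "arm_command", "body": {"commands": [[[-0.26,0.1,0],[-0.006,-0.009,0],0],[[-0.26,0.1,0.3],[-0.006,-0.009,0],0],[[-0.26,0.1,0.6],[-0.006,-0.009,0],0],[[-0.26,0.1,0.92],[-0.006,-0.009,0],0],[[-0.26,0.1,0.92],[-0.006,-0.009,0],0],[[-0.26,0.1,0.92],[-0.006,-0.009,0],0],[[-0.26,0.1,0.92],[-0.006,-0.009,0],0]]}}

```text
time_s: 73.57
tool_pos: [0.5388, -0.3484, 0.1751]
tcp_rot: [179.9, 0.2, 90.0]
contact_force: [1.0, 0.3, 1.4]
gripper_width: -0.0001
```

Emit:
{"method": "arm_command", "body": {"commands": [[[0,0.1,0],[0,0,0],0],[[0,0.2,0],[0,0,0],0],[[0,0.3,0],[0,0,0],0],[[0,0.4,0],[0,0,0],0],[[0,0.48,0],[0,0,0],0],[[0,0.55,0],[0,0,0],0],[[0,0.6,0],[0,0,0],0],[[0,0.6,0],[0,0,0],0],[[0,0.6,0],[0,0,0],0]]}}

```text
time_s: 74.32
tool_pos: [0.5988, -0.3484, 0.1755]
tcp_rot: [179.9, 0.2, 90.0]
contact_force: [0.6, -0.7, -0.3]
gripper_width: -0.0001
```

```bash
python3 - <<'E'
from h import *
s=st(); see(('switch_tip',),c=.3)
p=snap('scene')
cv2.imwrite('pics/s9.png',cv2.resize(p['pixels'][120:280,120:320,::-1],None,fx=3.5,fy=3.5))
E
```

```text
{'time_s': 74.3167, 'joint_pos': [43.7122, 44.207, -29.877, 80.9502, 23.5489, 60.88, 9.4016], 'tool_pos': [0.5988, -0.3484, 0.1755], 'tcp_rot': [179.872, 0.1618, 89.98], 'contact_force': [0.5789, -0.6941, -0.3301], 'gripper_width': -0.0001}
scene switch_tip [([-0.35, 0.587, 0.185], 0.39)]
top switch_tip []
```

View pics/s9.png

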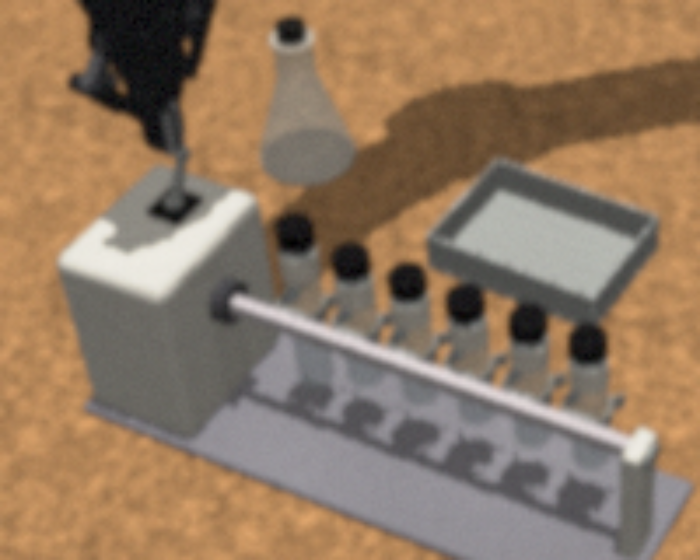

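```bash
python3 - <<'E'
from h import *
p=snap('scene')
f=lambda X:((proj(p,X)-[120,120])*3.5).round(0).tolist()
for n,X in dict(tcp=(.5988,-.3484,.1755),tipoff=(.588,-.347,.185),tipup=(.606,-.347,.19),tipon=(.624,-.347,.185),piv=(.606,-.347,.152)).items(): print(n,f(X))
c=p['pixels'][110:185,130:200,::-1]
im=cv2.resize(c,None,fx=8,fy=8,interpolation=cv2.INTER_CUBIC); im=cv2.convertScaleAbs(im,alpha=1.6,beta=20)
cv2.imwrite('pics/s10.png',im)
E
```

```text
tcp [171.0, 174.0]
tipoff [180.0, 155.0]
tipup [162.0, 164.0]
tipon [147.0, 184.0]
piv [171.0, 206.0]
```

View pics/s10.png

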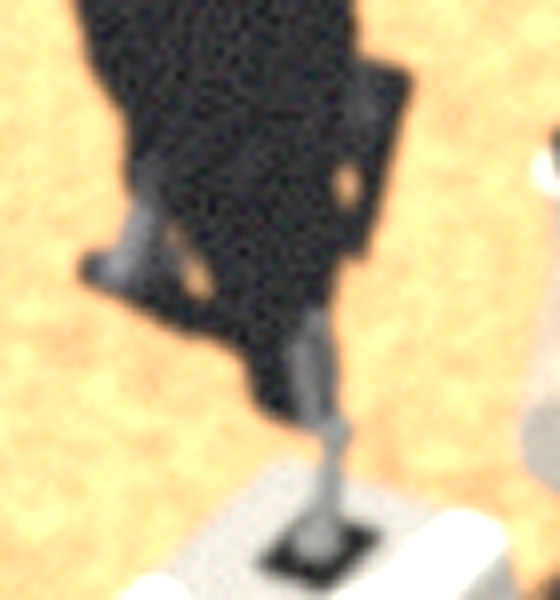

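The lever has not moved: the ball is still at the off position, crop (335,430). The finger end at (300,420) projects about 20 mm above the ball's height, so it passed over. I'm backing off, lowering and pushing again.

Emit:
{"method": "arm_command", "body": {"commands": [[[0,-0.3,0],[0,0,0],0],[[0,-0.65,0],[0,0,0],0],[[0,-0.65,0],[0,0,0],0],[[0,-0.65,0.1],[0,0,0],0],[[0,-0.65,0.2],[0,0,0],0],[[0,-0.65,0.2],[0,0,0],0],[[0,-0.65,0.2],[0,0,0],0],[[0,-0.65,0.2],[0,0,0],0]]}}

```text
time_s: 75.28
tool_pos: [0.5344, -0.3482, 0.1547]
tcp_rot: [179.9, 0.1, 90.0]
contact_force: [-0.2, -0.4, 0.3]
gripper_width: -0.0002
```

Emit:
{"method": "arm_command", "body": {"commands": [[[0,0.1,0],[0,0,0],0],[[0,0.2,0],[0,0,0],0],[[0,0.3,0],[0,0,0],0],[[0,0.36,0],[0,0,0],0],[[0,0.42,0],[0,0,0],0],[[0,0.48,0],[0,0,0],0],[[0,0.52,0],[0,0,0],0],[[0,0.52,0],[0,0,0],0]]}}

```text
time_s: 75.95
tool_pos: [0.5876, -0.348, 0.1548]
tcp_rot: [179.8, 0.1, 90.0]
contact_force: [0.2, -0.6, -0.8]
gripper_width: -0.0001
```

```bash
python3 - <<'E'
from h import *
s=st(); p=snap('scene')
im=cv2.resize(p['pixels'][110:185,130:200,::-1],None,fx=8,fy=8,interpolation=cv2.INTER_CUBIC); im=cv2.convertScaleAbs(im,alpha=1.6,beta=20)
cv2.imwrite('pics/s11.png',im)
E
```

```text
{'time_s': 75.95, 'joint_pos': [44.3476, 44.5586, -29.5418, 83.9676, 24.2235, 57.6185, 8.9307], 'tool_pos': [0.5876, -0.348, 0.1548], 'tcp_rot': [179.7868, 0.1241, 90.0297], 'contact_force': [0.1969, -0.6287, -0.8323], 'gripper_width': -0.0001}
```

View pics/s11.png

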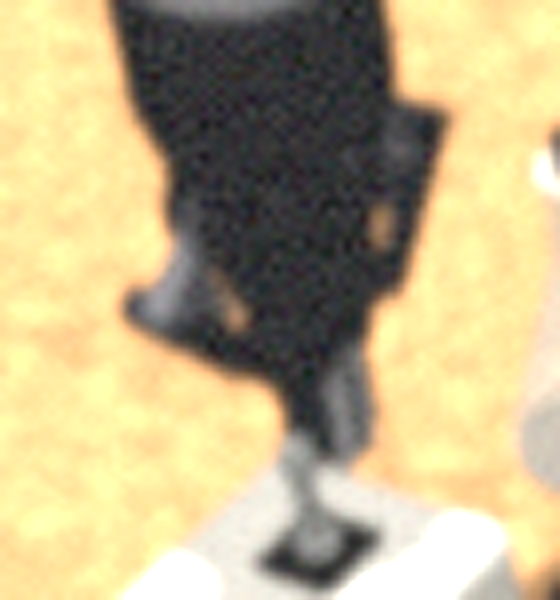

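The ball is now at (298,455), about upright, so the lever is moving. I'm pushing on to the stop.

Emit:
{"method": "arm_command", "body": {"commands": [[[0,0.06,0],[0,0,0],0],[[0,0.12,0],[0,0,0],0],[[0,0.17,0],[0,0,0],0],[[0,0.21,0],[0,0,0],0],[[0,0.24,0],[0,0,0],0],[[0,0.24,0],[0,0,0],0],[[0,0.24,0],[0,0,0],0]]}}

```text
time_s: 76.58
tool_pos: [0.6059, -0.3479, 0.1541]
tcp_rot: [-179.5, 0.0, 90.0]
contact_force: [-14.0, 1.6, 6.6]
gripper_width: -0.0002
```

The push met a stiff 14 N stop after 18 mm. I'm retracting clear and looking.

Emit:
{"method": "arm_command", "body": {"commands": [[[0,-0.4,0],[0.01,0,0],0],[[0,-0.8,0],[0.01,0,0],0],[[0,-0.8,-0.4],[0.01,0,0],0],[[0,-0.8,-1],[0.01,0,0],0],[[0,-0.8,-1],[0.01,0,0],0],[[0,-0.8,-1],[0.01,0,0],0],[[0,-0.8,-1],[0.01,0,0],0]]}}

```text
time_s: 77.17
tool_pos: [0.5287, -0.348, 0.2567]
tcp_rot: [-179.5, 0.2, 90.0]
contact_force: [-0.1, -1.1, 0.5]
gripper_width: 0.0001
```

```bash
python3 - <<'E'
from h import *
s=st(); see(('switch_tip','sample0','standard','flask','bottle','tray'),c=.35); p=snap('scene')
f=lambda X:((proj(p,X)-[140,130])*3.5).round(0).tolist()
for a in(0,.8,1.): print(a,f((.606+.038*np.sin(a-.5),-.347,.152+.038*np.cos(a-.5))))
cv2.imwrite('pics/s12.png',cv2.resize(p['pixels'][130:290,140:340,::-1],None,fx=3.5,fy=3.5))
E
```

```text
{'time_s': 77.1667, 'joint_pos': [49.475, 35.1618, -32.438, 85.5239, 20.2064, 65.556, 13.2278], 'tool_pos': [0.5287, -0.348, 0.2567], 'tcp_rot': [-179.5115, 0.1636, 89.9973], 'contact_force': [-0.1086, -1.0986, 0.5051], 'gripper_width': 0.0001}
scene switch_tip [([-0.349, 0.623, 0.186], 0.52)]
scene sample0 [([-0.203, 0.6, 0.049], 0.73), ([-0.161, 0.602, 0.051], 0.77), ([-0.114, 0.602, 0.049], 0.89), ([-0.074, 0.596, 0.051], 0.86), ([-0.024, 0.595, 0.053], 0.89)]
scene standard [([-0.245, 0.602, 0.028], 0.68), ([-0.025, 0.597, 0.101], 0.65)]
scene flask [([-0.416, 0.37, -0.001], 0.57)]
scene bottle [([-0.024, 0.784, -0.0], 0.67)]
scene tray [([-0.18, 0.389, -0.002], 0.74)]
top switch_tip [([-0.346, 0.624, 0.187], 0.5)]
top sample0 [([-0.203, 0.601, 0.046], 0.52), ([-0.155, 0.602, 0.048], 0.5), ([-0.114, 0.596, 0.053], 0.48), ([-0.07, 0.601, 0.047], 0.51), ([-0.024, 0.594, 0.053], 0.63)]
top standard [([-0.248, 0.597, 0.031], 0.51)]
top flask [([-0.413, 0.37, 0.001], 0.86), ([-0.021, 0.598, 0.052], 0.53)]
top bottle [([-0.024, 0.782, 0.003], 0.84)]
top tray [([-0.177, 0.389, -0.0], 0.75)]
0 [110.0, 119.0]
0.8 [83.0, 140.0]
1.0 [77.0, 149.0]
```

View pics/s12.png

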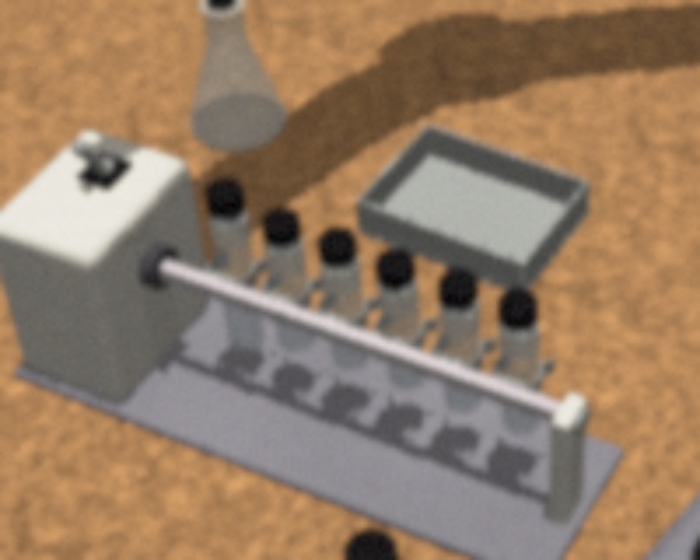

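The switch ball now sits at about (82,145). Both cameras put it at x≈0.623, which is about 1.0 rad. All six tubes are upright in the clips and the arm is clear, so I'm handing in.

```bash
python3 -c "
from h import *
job.job_done(); st()"
```

```text
the job is handed in; nothing more can be done
the job is handed in; nothing more can be done
```

The rotator is loaded and switched on, and I handed the job in at about 77 s. It reports no verdict, so the results below are my own checks.

- **Mixing:** The standard stood upright in the mixer cup under about 18 N for just under 7 s. The cup floor was seen at 97 mm, which is fully down.
- **Loading:** The standard is in clip 0 and the five samples are in clips 1–5. All six looked upright, with feet 28–53 mm above the bench and within about 3 mm of the clip positions seen by the cameras. This was checked before the switch was flipped and again after.
- **Clips 4 and 5:** Those two samples reached a stiff stop 2–3 mm earlier in x than the others. This fits a slightly turned rotator.
- **Switch:** The first push passed over the ball without touching anything. The second, 20 mm lower, flipped it. Both cameras put the ball at x≈0.623, about 1.0 rad (on).
- **Bench:** The rack shifted about 8 mm during the run, so I checked the tube positions again before each pick. The flask, bottle and tray stayed within about 4 mm of where they started. The arm ended clear of everything.

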